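# Pack the carver's bench kit into its fitted tray

## Robot

A 7-joint arm with a two-finger parallel gripper is mounted at the origin on a cart in front of the work surface, level with it; the furniture and walls round the work are solid. World frame = base frame: x ahead of the robot, y to its left, z up, the work surface at z = 0. Lengths are in m, angles in degrees, forces in N, time in s.
With the tool pointing down it reaches from about 0.425 to 0.875 m from the base axis. Payload 4.7 kg.
Tool frame: the origin (TCP) lies at the very end of the fingers, on their centre line; the grasp point (between the pads) lies 19 mm behind it (pinch_z is the distance from the TCP to the grasp point, in m); z points along the fingers, y is the direction in which the jaws open and shut (so a half turn about z gives the same grasp; the last joint's range is limited). The gripper opens to 87 mm and grips with 3 to 60 N. Pads are 19 mm wide; open, the fingers measure 117 mm over their backs; the gripper's body (75 mm by 190 mm) begins 51 mm behind the grasp point.
Start: joints at [-63.249, 18.392, -4.016, 83.108, 1.295, 78.541, -3.26], TCP at [0.284, 0.585, 0.223] pointing down, gripper open.
Joint ranges: [-163.93, 163.93], [-17.29, 119.83], [-79.2, 71.16], [3.27, 140.29], [-89.18, 269.18], [5.43, 117.66], [-154.24, 154.24]. Speed limits (degrees/s): [147.25, 147.25, 180, 180, 180, 180, 180].

## Interface

Orientations are given as [roll, pitch, yaw] about the fixed x, y, z axes, in that order (R = Rz(yaw) Ry(pitch) Rx(roll)).
In Python, from cell import get_obs, read_camera, camera_params, sign_off, pinch_z gives the robot as it stands.
- The arm moves only by the shell command python3 -m handwheel 'ROWS' [FORCE]. ROWS is JSON, a list of rows, each a list of 5 numbers: the finger opening in m, from 0 to 0.087, then the shift along the tool's x, y, z in m, then the turn about the tool's z in rad. In form: [[jaw, tx, ty, tz, twist], ...]. A call has 1 to 20 rows; each row is the pose to reach, as a shift and turn from the pose commanded when the call began, along the tool's axes at that moment; what a row does not reach only later rows make up. A row lasts 1/10 s, in which the tool goes at most 50 mm and 8.59 degrees, less where a joint would pass 70% of its speed; a pose out of reach is approached as far as the arm can. A call with a gripper value outside its range is refused whole. The fingers move at their own pace and stop on an object; FORCE is the grip in N (left out, the last holds). Time passes only in rows, so rows that repeat a pose let the fingers close. It gives the time, the measured TCP pose, the force and the opening at its end, in the units of the state.
- get_obs(): the state, without advancing time (a new reading comes with each control period).
- read_camera(name): name is "scene" or "top"; returns the picture (384x512x3 uint8, blue, green, red); there is no depth.
- camera_params(name): a dict with "camera_matrix" (3x3 intrinsics, pixels), "R" (3x3) and "t" (3): a world point X has camera coordinates R X + t. Camera axes: x right, y down, z forward; pixel columns grow to the right and rows downward; lengths in m; the calibration is good to about 2 mm. A picture is of the moment at which its call begins. camera_params takes no time and is no camera call.
- sign_off(): hands the job in, once; it reports no verdict.
The state is a dict: "time_s": time; "qpos": joint angles; "joint_velocities": joint speeds; "effort": joint torques, N m; "tool_pos": TCP position; "tool_rot": TCP orientation; "force": force on the tool from outside, world axes, zero at the start; "wrist_torque": the same for the moment, N m; "grip_width": finger opening in m.
Only numpy, scipy, OpenCV 4.12 (cv2) and the standard library are available. Lean on these libraries where they do the work, as an engineer would, in place of code of your own. Each camera call takes 0.05 s, during which the arm holds its last target.

## Task

Put the carver's kit away in its fitted tray: the sanding block that was left lying on top of the tray, the light-handled gouge and the try square each go flat, right down, into the cut-out made for them, laid in rather than dropped. Only when all three lie home, swing the wooden keeper bar round over the gouge's handle and the square's stock until it is fully home at its brass catch. Leave the other things on the bench where they are.

Things in the scene. Friction and masses are not known exactly. Their poses are not given: they have to be found in the camera images.
- tray: Fitted wooden tool tray, fixed, 196 (x) x 256 (y) mm, top face 16 mm above the bench. Origin on the bench under its centre; from the robot its x points roughly away, y left (turned up to 0.2 rad). Cut-outs are 12 mm deep (floor at 4 mm), about 3 mm play a side, with finger notches 11 mm deep on both sides of each grip place, 40 mm wide, about 26 mm long.
- gouge_home (a point): Where gouge_grip lies when the gouge is home: 16.8 mm above the bench, in the handle pocket at the tray's far (+x) side; a narrow blade slot runs on from it toward -y. Home orientation: the gouge's y axis along the tray's +y (butt toward +y, blade toward -y).
- square_home (a point): Where square_grip lies when the square is home: 12 mm above the bench. L-shaped cut-out: stock along the tray's x near the +y end, blade along the near (-x) side toward -y. Home orientation: the square's x axis along the tray's -y, its y axis along the tray's +x (square yaw = tray yaw - pi/2).
- block_home (a point): Where block_centre lies when the sanding block is home: 17.2 mm above the bench. Rectangular cut-out in the tray's -y half, inside the L. Home orientation: the block's y axis along the tray's y, either way round. The notch on its -x side opens into the blade's bay.
- gouge_grip (a point): Gouge with light wooden handle, 230 mm long, lying down; it can roll. Point: on the handle's axis near the centre of mass, 13 mm above its underside; grip here. y points along the tool to the butt. Round handle 26 mm across, from 52 mm on the blade side (-y) to 58 mm on the butt side; blade 8 x 3 mm, on to 172 mm at -y.
- gouge_tip (a point): Cutting end of the gouge's blade, on its axis, 172 mm from gouge_grip.
- square_grip (a point): Try square lying flat. Point: on its dark stock (30 x 116 x 16 mm), half-way up; grip here across the 30 mm (along x). x points along the steel blade, away from the stock; y along the stock, which reaches 46 mm to +y and 70 mm to -y. Blade at y -69 to -31 mm, 7 to 9 mm above the underside, reaching 180 mm to +x; on the bench its end sags to the surface.
- block_centre (a point): Wooden sanding block, 52 (x) x 91 (y) x 29 (z) mm, reddish underneath; the point is its centre. It starts lying flat on the tray's top face, across the cut-outs.
- keeper (a joint): Angle of the wooden keeper bar (rad): 0 = shut at its brass catch (a stop), lying along the tray's +x; grows as it swings open, clockwise seen from above, to 2.2. At pi/2 it points to the tray's -y along the near edge. Light friction hinge (1 N at the knob), stays where it is left.
- knob (a point): Centre of the brass knob on the keeper bar, 150 mm from the pivot; 19 mm across, its foot 48 mm and its top 73 mm above the bench. The bar is 20 mm wide, its underside 38 mm above the bench, over the tools that lie home; a cork foot under it comes down to 23 mm.
- keeper_pivot (a point): A point on the upright axis of the keeper bar, at the height of the knob's centre.
- tape: Roll of masking tape lying flat, 68 mm across, 19 mm high; bystander. Origin under its centre.
- cup: Small pewter cup, 68 mm across, 34 mm high; bystander. Origin under its centre.
- strip: Flat steel strip 32 x 130 x 6 mm, lying along its y; bystander. Origin under its centre.
- clamp: Blue G clamp lying on its side, 180 x 125 x 21 mm, behind the tray; bystander. Origin under its centre.
Things that resemble listed ones, but are neither listed nor needed, are in the scene too. What is shaped like the part that bears block_centre but red is not meant.

How it is judged:
By the outcome, as a careful person would: the job done as asked, in the order asked, and still so for the second after the job is handed in, with the robot touching nothing.
It also fails if it takes over 72 s, if anything falls off the work surface, if the arm or the gripper's body presses on something with over 40 N, if the wrist force passes 120 N, or if a joint passes its speed limit or range.

## Working session

There is one attempt and no reset: what is moved stays moved. The work goes in short steps, Python scripts to look and compute and a shell command to move; the robot and the scene stay as the last step left them, time stands still between calls to the robot, and variables do not carry over. Pictures are saved under pics/ and viewed, and the job is handed in when it is done.

```bash
ls; mkdir -p pics
python3 - <<'E'
from cell import *
import cv2
print(get_obs()); print(pinch_z)
for n in("scene","top"):
    im=read_camera(n); cv2.imwrite(f"pics/{n}0.png",im)
    p=camera_params(n);print(n,p)
E
```

```text
pics
{'time_s': 0.0, 'qpos': array([-63.24846951,  18.44014463,  -4.01475776,  83.17393973,
         1.2974289 ,  78.54018941,  -3.25926146]), 'joint_velocities': array([-0.01398369,  0.02780128,  0.09515397, -0.05703913, -0.05375454,
        0.03415837,  0.10749927]), 'effort': array([-8.55374419e-04, -4.91280127e+01, -4.04374329e-01, -3.12531495e+01,
       -6.39276300e-02,  4.36198991e-02,  1.83174243e-04]), 'tool_pos': array([0.28419632, 0.58397582, 0.22145755]), 'tool_rot': array([-1.79891099e+02,  8.28262966e-03,  1.54058695e+02]), 'force': array([0.17276143, 1.29683952, 0.24606953]), 'wrist_torque': array([-0.01300233, -0.01350385,  0.02436312]), 'grip_width': 0.08703322310636466}
0.0187
scene {'camera_matrix': array([[454.14159787,   0.        , 263.05785183],
       [  0.        , 454.14159787, 196.63193324],
       [  0.        ,   0.        ,   1.        ]]), 'R': array([[ 0.56450447, -0.82528586,  0.01542565],
       [-0.42572294, -0.30710805, -0.85114312],
       [ 0.70717373,  0.47390704, -0.524707  ]]), 't': array([-0.22816534,  0.31913493,  0.97540835])}
top {'camera_matrix': array([[365.62804108,   0.        , 253.72291782],
       [  0.        , 365.62804108, 185.89049912],
       [  0.        ,   0.        ,   1.        ]]), 'R': array([[-0.03084622, -0.99951961,  0.00301038],
       [-0.97560765,  0.02945309, -0.21753672],
       [ 0.21734355, -0.00964713, -0.9760475 ]]), 't': array([0.11173023, 0.58694841, 1.1062381 ])}
```

Run:
```python
import cv2
for n in("scene","top"):
    im=cv2.imread(f"pics/{n}0.png"); cv2.imwrite(f"pics/{n}0b.png",cv2.resize(im,(800,600),interpolation=cv2.INTER_CUBIC))
```

```text
(no output)
```

View pics/scene0b.png

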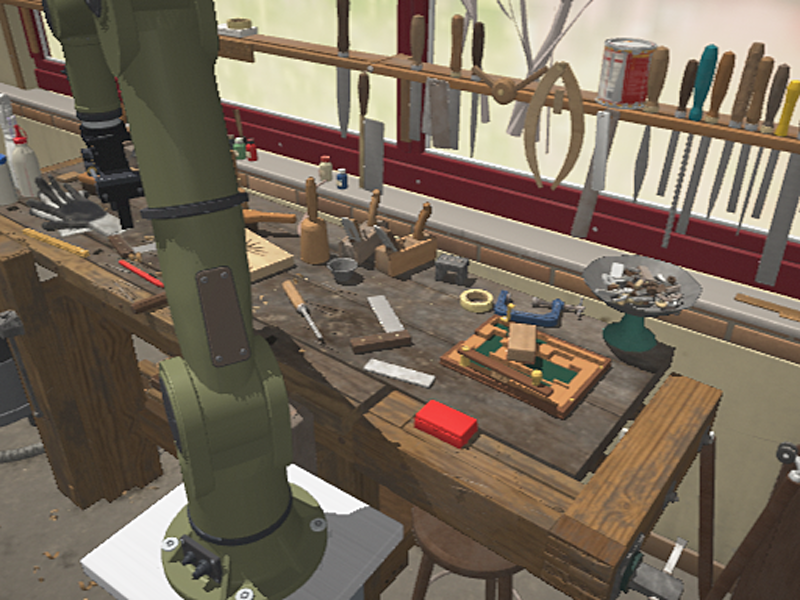

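View pics/top0b.png

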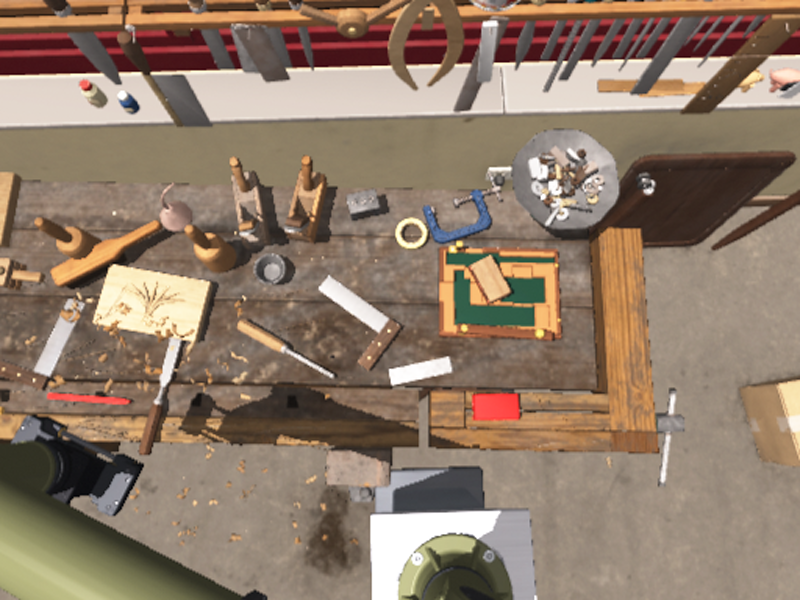

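The pictures, in 800x600 pixels of the top view:
- **Gouge:** the light-handled one is at about (265,335), with its tip at (333,376). The dark-handled one at (160,400) is a look-alike.
- **Square:** its stock is at (380,345). A saw or second square at (50,350) is a look-alike.
- **Block:** the wooden one is on the tray at (490,278). The red one at (496,406) is a look-alike.
- **Keeper:** its bar lies along the near edge of the tray, with the knob at (540,333).

I'll check these in close crops.

Run:
```python
import cv2
im=cv2.imread("pics/top0.png")
c=im[150:222,275:365]; cv2.imwrite("pics/c_tray.png",cv2.resize(c,None,fx=8,fy=8,interpolation=cv2.INTER_CUBIC))
c=im[165:250,140:265]; cv2.imwrite("pics/c_tools.png",cv2.resize(c,None,fx=6.4,fy=6.4,interpolation=cv2.INTER_CUBIC))
im=cv2.imread("pics/scene0.png")
c=im[190:285,270:400]; cv2.imwrite("pics/c_s.png",cv2.resize(c,None,fx=6,fy=6,interpolation=cv2.INTER_CUBIC))
```

```text
(no output)
```

View pics/c_tray.png

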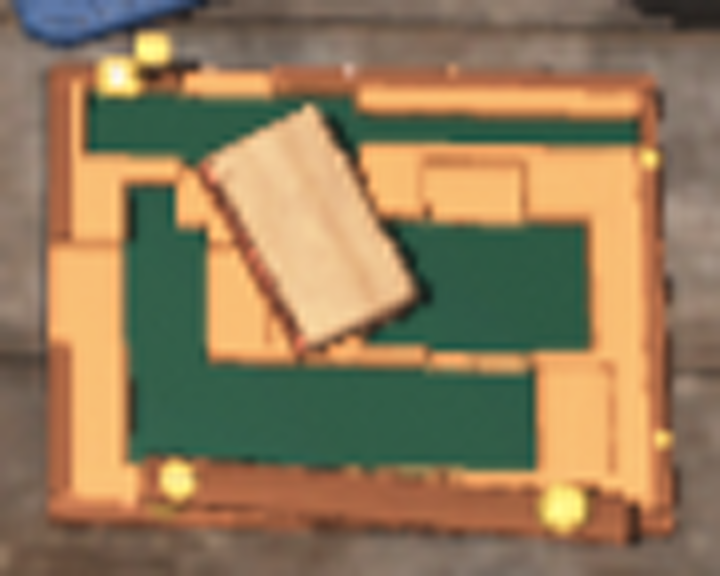

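View pics/c_tools.png

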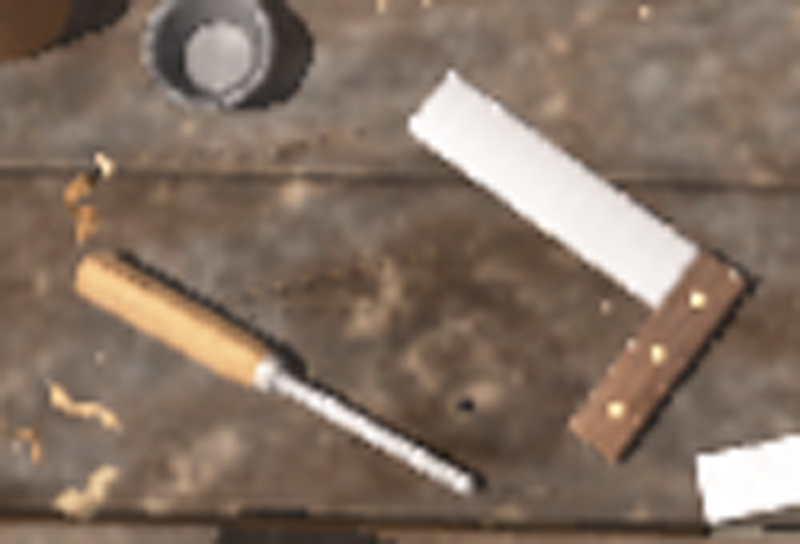

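View pics/c_s.png

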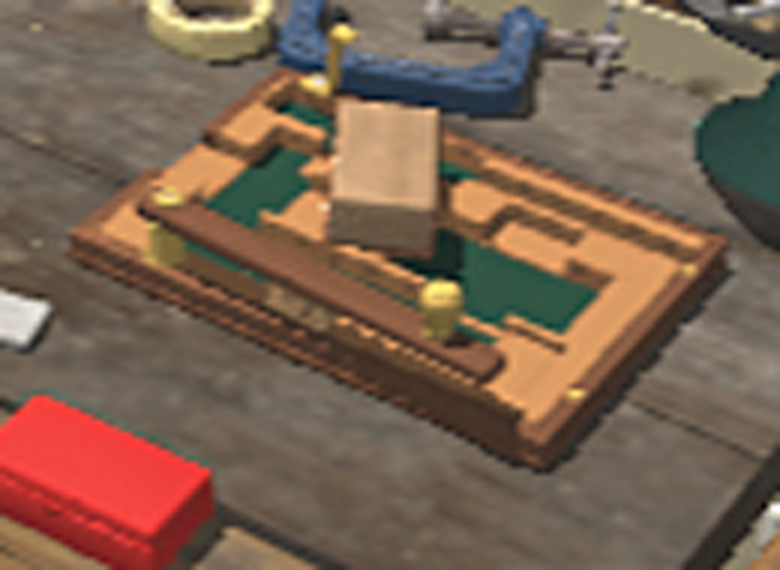

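```bash
cat > h.py <<'E'
import numpy as np, cv2
from cell import camera_params
P={n:camera_params(n) for n in("scene","top")}
def C(n): return -P[n]["R"].T@P[n]["t"]
def ray(n,u,v):
    p=P[n]; d=p["R"].T@np.linalg.solve(p["camera_matrix"],[u,v,1]); return C(n),d
def onz(n,u,v,z):
    c,d=ray(n,u,v); return c+d*(z-c[2])/d[2]
def proj(n,X):
    p=P[n]; q=p["camera_matrix"]@(p["R"]@np.asarray(X,float)+p["t"]); return q[:2]/q[2]
def two(a,b):  # pixels in scene, top
    (c1,d1),(c2,d2)=ray("scene",*a),ray("top",*b)
    A=np.stack([d1,-d2],1); s=np.linalg.lstsq(A,c2-c1,rcond=None)[0]
    p,q=c1+s[0]*d1,c2+s[1]*d2; return (p+q)/2,np.linalg.norm(p-q)
def crop(u,v,f,u0,v0): return (u+.5)/f-.5+u0,(v+.5)/f-.5+v0
E
python3 - <<'E'
from h import *
print(C("top"),C("scene"))
im=cv2.imread("pics/top0.png"); hsv=cv2.cvtColor(im,cv2.COLOR_BGR2HSV)
for n,(u,v) in dict(gold=(300,180),tray=(285,185),green=(300,203),frame=(281,170),blocktop=(314,175),redblock=(317,260),handle=(165,208),blade=(225,185),stock=(243,220),bench=(200,200),wall2=(325,211)).items(): print(n,im[v,u],hsv[v,u])
for nm,(u,v) in dict(tl=(50,68),tr=(655,75),br=(672,530),bl=(48,520)).items():
    a=crop(u,v,8,275,150); print(nm,a,onz("top",*a,.016),onz("top",*a,.0))
for nm,(u,v) in dict(l=(68,240),f=(283,68),r=(725,245),n=(535,455)).items():
    a=crop(u,v,6,270,190); print(nm,a,onz("scene",*a,.016))
E
```

```text
[0.3356441  0.10506114 1.20708741] [-0.42511974 -0.55254561  0.78695269]
gold [65 87 57] [68 88 87]
tray [118 190 249] [ 16 134 249]
green [76 98 51] [ 76 122  98]
frame [ 72  97 153] [  9 135 153]
blocktop [138 188 234] [ 16 105 234]
redblock [ 76  77 255] [  0 179 255]
handle [47 52 60] [12 55 60]
blade [ 97 113 131] [ 14  66 131]
stock [141 185 218] [ 17  90 218]
bench [ 91 105 121] [ 14  63 121]
wall2 [ 68  98 164] [  9 149 164]
tl (280.8125, 158.0625) [ 0.69487187 -0.00165207  0.016     ] [ 0.69969742 -0.00308556  0.        ]
tr (356.4375, 158.9375) [ 0.68408801 -0.25830035  0.016     ] [ 0.68876869 -0.26318142  0.        ]
br (358.5625, 215.8125) [ 0.48996895 -0.24739668  0.016     ] [ 0.49204201 -0.25213128  0.        ]
bl (280.5625, 214.5625) [0.50188    0.00824084 0.016     ] [0.50411307 0.00694024 0.        ]
l (280.9166666666667, 229.58333333333334) [ 0.49404172 -0.00094297  0.016     ]
f (316.75, 200.91666666666666) [ 0.6928669  -0.01026737  0.016     ]
r (390.4166666666667, 230.41666666666666) [ 0.67618207 -0.26247267  0.016     ]
n (358.75, 265.4166666666667) [ 0.47773085 -0.25205035  0.016     ]
```

Run:
```python
from h import *
T=dict(bl=(48,520),tl=(50,68),tr=(655,75),br=(672,530)); S=dict(bl=(68,240),tl=(283,68),tr=(725,245),br=(535,455))
for k in T: print(k,two(crop(*S[k],6,270,190),crop(*T[k],8,275,150)))
print('knob',two(crop(441,318,6,270,190),crop(560,505,8,275,150)),two(crop(441,291,6,270,190),crop(560,502,8,275,150)))
print('piv',two(crop(168,205,6,270,190),crop(176,478,8,275,150)))
# block top corners: top crop / scene crop
B=dict(a=((310,105),(440,110)),b=((205,165),(338,97)),c=((420,295),(436,222)),d=((308,345),(330,205)))
for k,(t,s) in B.items(): print(k,two(crop(*s,6,270,190),crop(*t,8,275,150)),onz("top",*crop(*t,8,275,150),.045))
```

```text
bl (array([0.50394709, 0.0064716 , 0.00686099]), np.float64(0.0025638714565361714))
tl (array([ 0.69835436, -0.00452254,  0.01042838]), np.float64(0.0057794781165042))
tr (array([ 0.68589807, -0.26012086,  0.00935961]), np.float64(0.000451541496279549))
br (array([ 0.49048551, -0.24911924,  0.00612549]), np.float64(0.0027085815371137834))
knob (array([ 0.49676126, -0.19316756,  0.05254651]), np.float64(0.0006160142458963796)) (array([ 0.49659627, -0.19058676,  0.0661717 ]), np.float64(0.002530602444203928))
piv (array([ 0.51414234, -0.04255965,  0.04202468]), np.float64(0.0015023842400267804))
a (array([ 0.67012596, -0.10859515,  0.03820932]), np.float64(0.00393135864838025)) [ 0.66699574 -0.10568698  0.045     ]
b (array([ 0.6448722 , -0.06316236,  0.04209976]), np.float64(0.004624326308415204)) [ 0.64269365 -0.06081494  0.045     ]
c (array([ 0.58830964, -0.1482376 ,  0.03299545]), np.float64(0.0011775084510930876)) [ 0.58538134 -0.14514681  0.045     ]
d (array([ 0.56870728, -0.10086769,  0.03463237]), np.float64(0.0021056480795203277)) [ 0.56602153 -0.098169    0.045     ]
```

Run:
```python
from h import *
im=cv2.imread("pics/scene0.png")
c=im[190:250,270:340]; cv2.imwrite("pics/c_s2.png",cv2.resize(c,None,fx=10,fy=10,interpolation=cv2.INTER_CUBIC))
c=im[215:275,335:400]; cv2.imwrite("pics/c_s3.png",cv2.resize(c,None,fx=10,fy=10,interpolation=cv2.INTER_CUBIC))
```

```text
(no output)
```

View pics/c_s2.png

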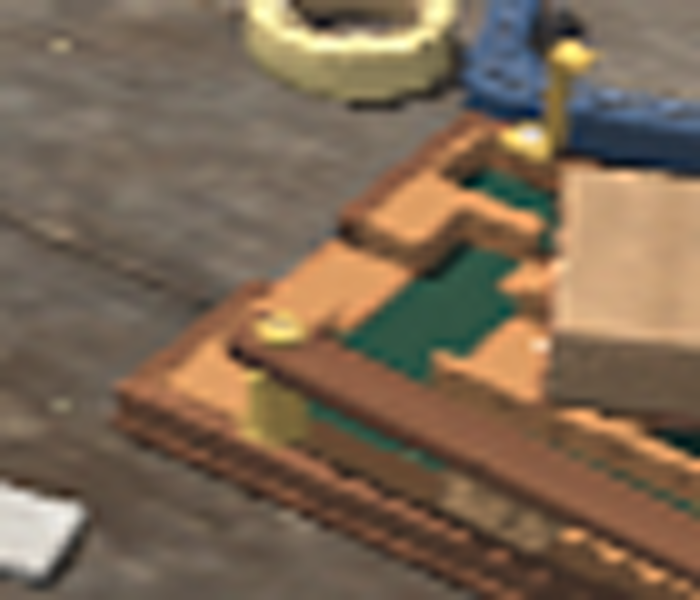

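View pics/c_s3.png

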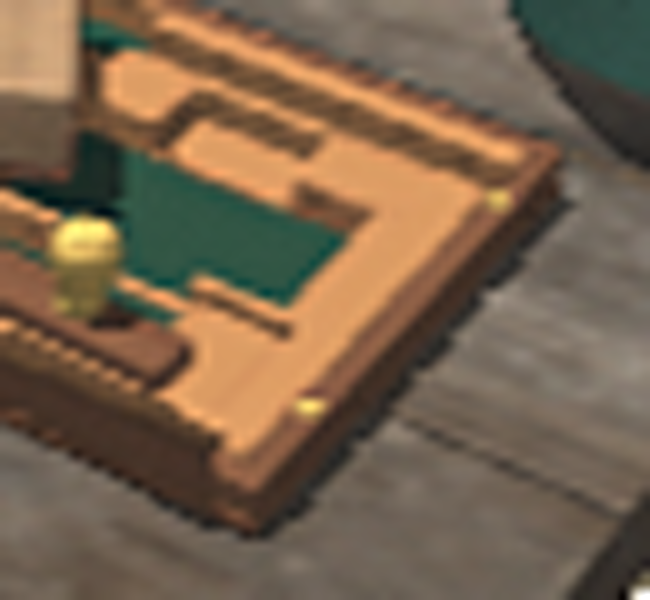

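Run:
```python
from h import *
im=cv2.imread("pics/top0.png")
c=im[158:198,295:333]; cv2.imwrite("pics/c_b.png",cv2.resize(c,None,fx=15,fy=15,interpolation=cv2.INTER_LANCZOS4))
```

```text
(no output)
```

View pics/c_b.png

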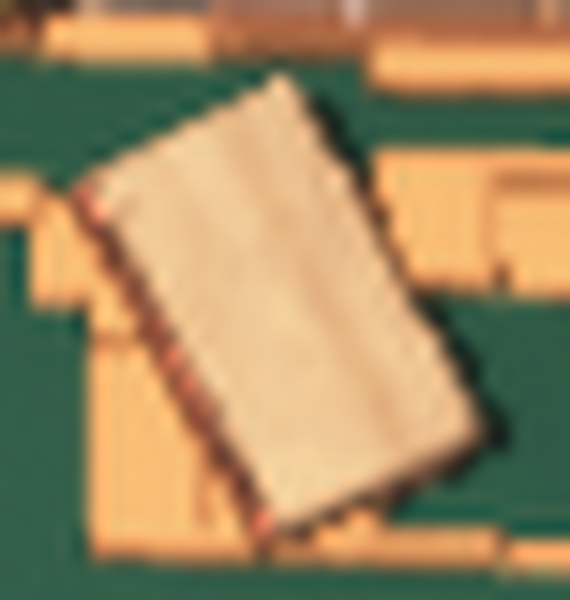

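The close crop shows the wooden block's top corners at (285,75), (90,185), (275,528) and (487,420). Its reddish underside shows on the left, so this is the right block and not the red one. Next I'll measure everything in the top view with masks.

Run:
```python
from h import *
im=cv2.imread("pics/top0.png").astype(int)
q=np.array([onz("top",*crop(u,v,15,295,158),.045)[:2] for u,v in((285,75),(90,185),(275,528),(487,420))])
print("block corners",q.round(4).tolist(),"sides",[round(float(np.linalg.norm(q[i]-q[(i+1)%4])),4) for i in range(4)])
d=(q[0]-q[3])+(q[1]-q[2]); print("centre",q.mean(0),"y-axis",np.degrees(np.arctan2(d[1],d[0])))
# tools by mask
def comp(m,seed):
    n,l,s,_=cv2.connectedComponentsWithStats(m.astype(np.uint8)); 
    k=l[seed[1],seed[0]]; return l==k,s[k]
hsv=cv2.cvtColor(im.astype(np.uint8),cv2.COLOR_BGR2HSV).astype(int)
def fit(m,z):
    vs,us=np.nonzero(m); X=np.array([onz("top",u,v,z)[:2] for u,v in zip(us,vs)]).astype(np.float32)
    c,(w,h),a=cv2.minAreaRect(X*1000); mu=X.mean(0); e=np.linalg.svd(X-mu)[2][0]
    t=(X-mu)@e; s=(X-mu)@np.array([-e[1],e[0]])
    print(" n",len(X),"rect c",np.round(c,1),"wh",round(w,1),round(h,1),"a",round(a,1),"mean",mu.round(4),"axis",round(float(np.degrees(np.arctan2(e[1],e[0]))),2),"t",t.min().round(4),t.max().round(4),"s",s.min().round(4),s.max().round(4))
    return X
sub=np.zeros(im.shape[:2],bool); sub[165:250,140:265]=1
R_B=im[:,:,2]-im[:,:,0]
for (x,y) in ((163,211),(172,217),(180,222)): print(im[y,x],hsv[y,x])
h,_=comp(sub&(R_B>80),(170,214)); print("handle");fit(h,.013)
b,_=comp(sub&(im.min(2)>175),(225,192)); print("blade");fit(b,.005)
for (x,y) in ((240,228),(247,213),(252,210)): print(im[y,x],hsv[y,x])
st,_=comp(sub&(R_B>45)&(hsv[:,:,1]>105)&(hsv[:,:,2]<190),(246,216)); print("stock");fit(st,.016)
bl,_=comp(sub&(im.min(2)>140),(205,235)); print("gblade");fit(bl,.013)
cv2.imwrite("pics/m.png",cv2.resize(((h*255)|(b*200)|(st*120)|(bl*160)).astype(np.uint8)[165:250,140:265],None,fx=6.4,fy=6.4,interpolation=0))
```

```text
block corners [[0.6675, -0.1065], [0.6437, -0.062], [0.5659, -0.0975], [0.5884, -0.1452]] sides [0.0504, 0.0856, 0.0527, 0.0881]
centre [ 0.61638544 -0.10278998] y-axis 25.30803108869177
[135 191 236] [ 17 109 236]
[148 207 244] [ 18 100 244]
[233 241 249] [ 15  16 249]
handle
 n 184 rect c [514.9 385.9] wh 105.2 19.6 a 59.1 mean [0.514  0.3851] axis -120.48 t -0.0537 0.0514 s -0.0097 0.0103
blade
 n 538 rect c [578.1 188.6] wh 162.9 38.1 a 52.2 mean [0.5779 0.1881] axis -127.56 t -0.0821 0.0808 s -0.0192 0.0192
[ 76  98 135] [ 11 111 135]
[ 89 109 144] [ 11  97 144]
[ 87 110 147] [ 12 104 147]
stockTraceback (most recent call last):
  File "<stdin>", line 23, in <module>
  File "<stdin>", line 13, in fit
    u, s, vh = gufunc(a, signature=signature)
               ~~~~~~^^^^^^^^^^^^^^^^^^^^^^^^
numpy._core._exceptions._ArrayMemoryError: Unable to allocate 287. GiB for an array with shape (196416, 196416) and data type float64
```

```bash
cat >> h.py <<'E'
def fit(m,z,name=""):
    vs,us=np.nonzero(m); X=np.array([onz("top",u,v,z)[:2] for u,v in zip(us,vs)]).astype(np.float32)
    c,(w,h),a=cv2.minAreaRect(X*1000); mu=X.mean(0); e=np.linalg.svd(X-mu,full_matrices=False)[2][0]
    t=(X-mu)@e; s=(X-mu)@np.array([-e[1],e[0]])
    print(name,"n",len(X),"rect c",np.round(c,1),"wh",round(w,1),round(h,1),"a",round(a,1),"mean",mu.round(4),"axis",round(float(np.degrees(np.arctan2(e[1],e[0]))),2),"t",t.min().round(4),t.max().round(4),"s",s.min().round(4),s.max().round(4))
    return X
def big(m):
    n,l,s,_=cv2.connectedComponentsWithStats(m.astype(np.uint8)); k=1+np.argmax(s[1:,4]); return l==k
E
python3 - <<'E'
from h import *
im=cv2.imread("pics/top0.png").astype(int)
hsv=cv2.cvtColor(im.astype(np.uint8),cv2.COLOR_BGR2HSV).astype(int); R_B=im[:,:,2]-im[:,:,0]
def win(y0,y1,x0,x1):
    s=np.zeros(im.shape[:2],bool); s[y0:y1,x0:x1]=1; return s
st=big(win(200,240,225,260)&(R_B>42)&(im[:,:,2]<230)&(im[:,:,2]>105)); fit(st,.016,"stock")
gb=big(win(217,245,178,217)&(im.min(2)>140)); fit(gb,.013,"gblade")
h=big(win(165,250,140,185)&(R_B>80)); fit(h,.018,"handle")
b=big(win(165,215,200,250)&(im.min(2)>165)); fit(b,.005,"blade")
cv2.imwrite("pics/m.png",cv2.resize(((h*255)|(b*200)|(st*120)|(gb*160)).astype(np.uint8)[165:250,140:265],None,fx=6.4,fy=6.4,interpolation=0))
# grayscale zoom of stock
cv2.imwrite("pics/c_sq.png",cv2.resize(im.astype(np.uint8)[200:240,225:262],None,fx=15,fy=15,interpolation=cv2.INTER_LANCZOS4))
E
```

```text
stock n 299 rect c [488.  135.5] wh 29.7 115.2 a 52.2 mean [0.4865 0.136 ] axis 141.36 t -0.059 0.0559 s -0.0152 0.0152
gblade n 113 rect c [454.7 287.5] wh 124.6 14.3 a 57.8 mean [0.4578 0.289 ] axis -120.48 t -0.0593 0.0652 s -0.0074 0.0069
handle n 184 rect c [514.1 384.7] wh 104.7 19.6 a 59.1 mean [0.5132 0.3839] axis -120.48 t -0.0535 0.0512 s -0.0096 0.0102
blade n 548 rect c [578.1 188.2] wh 163.6 39.6 a 52.4 mean [0.5777 0.1878] axis -127.74 t -0.0824 0.0812 s -0.0196 0.02
```

View pics/m.png

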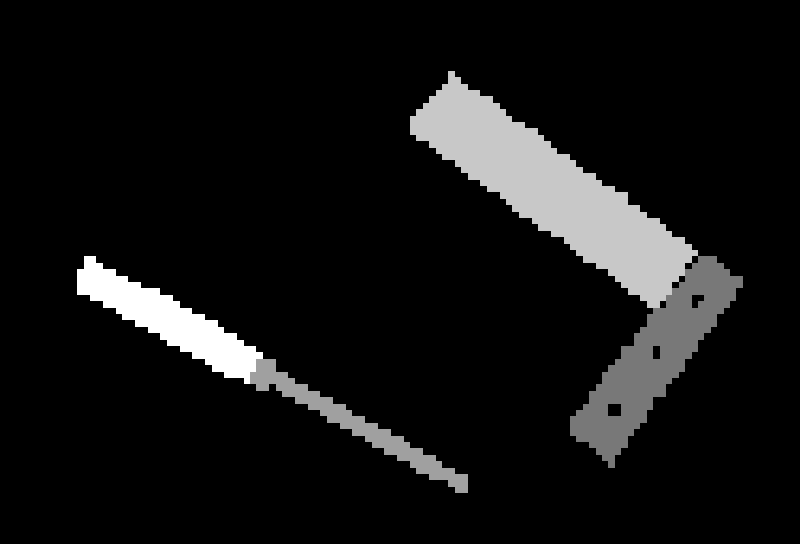

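View pics/c_sq.png

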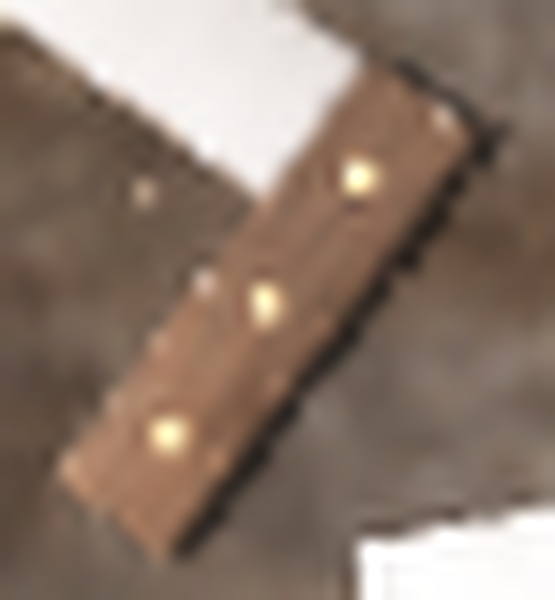

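```bash
cat >> h.py <<'E'
from cell import get_obs
def go(pts, tilt=False):
    """pts: list of (x,y,z,yaw_deg); prints tx,ty,tz,twist from the pose as it stands"""
    o=get_obs(); p=o["tool_pos"]; r=np.radians(o["tool_rot"]); y=r[2]
    print("now",p.round(4),o["tool_rot"].round(2),"t",round(o["time_s"],2),"w",round(o["grip_width"],4))
    for q in pts:
        d=np.array(q[:3])-p; a=np.radians(q[3])-y; a=(a+np.pi)%(2*np.pi)-np.pi
        tx=d[0]*np.cos(y)+d[1]*np.sin(y); ty=d[0]*np.sin(y)-d[1]*np.cos(y)
        print(" tx %.4f ty %.4f tz %.4f twist %.3f  dist %.3f"%(tx,ty,-d[2],-a,np.hypot(tx,ty)))
E
python3 - <<'E'
from h import *
im=cv2.imread("pics/top0.png")
for z in (.073,.065): print('knob',onz("top",*crop(562,502,8,275,150),z),'piv',onz("top",*crop(177,478,8,275,150),z-.015))
print('bay near edge left',onz("top",*crop(130,462,8,275,150),.016),'bay left',onz("top",*crop(127,300,8,275,150),.016))
go([(.50,.25,.18,110),(.497,-.192,.13,83.5)])
E
```

```text
knob [ 0.49489044 -0.18850416  0.073     ] piv [ 0.51123214 -0.04032726  0.058     ]
knob [ 0.49601379 -0.19057501  0.065     ] piv [ 0.51245459 -0.04133946  0.05      ]
bay near edge left [ 0.52488784 -0.02665721  0.016     ] bay left [ 0.59317183 -0.02902136  0.016     ]
now [0.2842 0.5841 0.2216] [-179.9     0.    154.06] t 0.1 w 0.0868
 tx -0.3402 ty -0.2060 tz 0.0416 twist 0.769  dist 0.398
 tx -0.5309 ty -0.6047 tz 0.0916 twist 1.231  dist 0.805
```

```bash
python3 -m handwheel '[[0.05,-0.09,-0.05,0.01,0.1],[0.05,-0.13,-0.08,0.015,0.25],[0.05,-0.17,-0.1,0.02,0.4],[0.05,-0.21,-0.125,0.025,0.5],[0.05,-0.25,-0.15,0.03,0.6],[0.05,-0.3,-0.18,0.035,0.7],[0.05,-0.34,-0.206,0.04,0.77],[0.05,-0.34,-0.206,0.04,0.77],[0.05,-0.37,-0.25,0.05,0.85],[0.05,-0.39,-0.3,0.055,0.95],[0.05,-0.415,-0.35,0.06,1.05],[0.05,-0.435,-0.4,0.07,1.1],[0.05,-0.46,-0.45,0.08,1.15],[0.05,-0.48,-0.5,0.09,1.2],[0.05,-0.5,-0.55,0.09,1.231],[0.05,-0.52,-0.58,0.091,1.231],[0.05,-0.531,-0.602,0.092,1.231],[0.05,-0.531,-0.602,0.092,1.231],[0.05,-0.531,-0.602,0.092,1.231],[0.05,-0.531,-0.602,0.092,1.231]]'
python3 - <<'E'
from h import *
cv2.imwrite("pics/s1.png",cv2.resize(cv2.imread("pics/x.png") if 0 else __import__("cell").read_camera("scene")[170:290,240:400],None,fx=5,fy=5,interpolation=cv2.INTER_CUBIC))
go([(.4955,-.1895,.13,83.7),(.4955,-.1895,.054,83.7)])
E
```

```text
time_s: 2.1
tool_pos: [0.4986, -0.1876, 0.1302]
tool_rot: [-180.0, -0.1, 83.6]
force: [-0.1, -0.1, -0.2]
grip_width: 0.0496
now [ 0.4987 -0.1873  0.1303] [-1.7997e+02 -5.0000e-02  8.3670e+01] t 2.15 w 0.0503
 tx -0.0025 ty -0.0030 tz 0.0003 twist -0.000  dist 0.004
 tx -0.0025 ty -0.0030 tz 0.0763 twist -0.000  dist 0.004
```

View pics/s1.png

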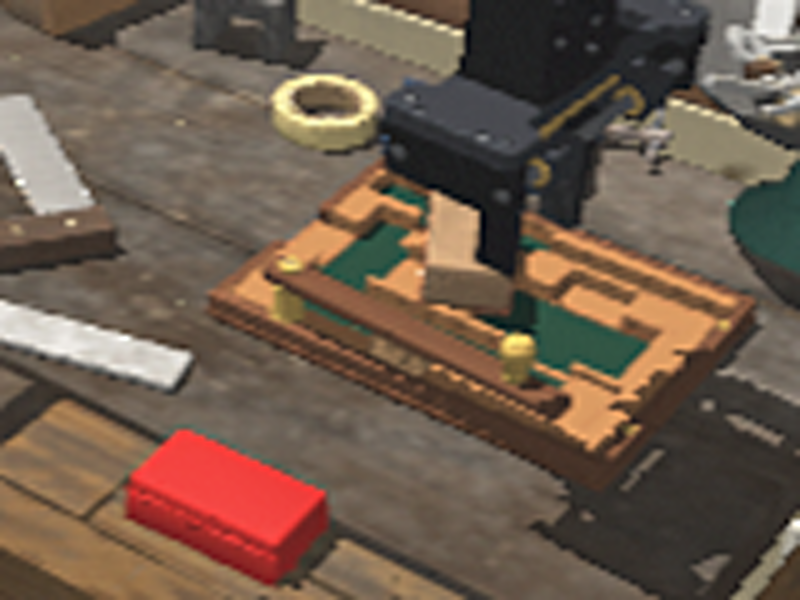

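The scene view shows the open jaw above the knob, which is at (515,345) in the crop, and nothing has been touched yet. I'm lowering now.

```bash
python3 -m handwheel '[[0.05,-0.0025,-0.003,0.03,0],[0.05,-0.0025,-0.003,0.06,0],[0.05,-0.0025,-0.003,0.07,0],[0.05,-0.0025,-0.003,0.076,0],[0.05,-0.0025,-0.003,0.076,0],[0.026,-0.0025,-0.003,0.076,0],[0.012,-0.0025,-0.003,0.076,0],[0.012,-0.0025,-0.003,0.076,0],[0.012,-0.0025,-0.003,0.076,0],[0.012,-0.0025,-0.003,0.076,0],[0.012,-0.0025,-0.003,0.076,0]]' 4
python3 - <<'E'
from h import *
o=get_obs();print(o["force"],o["wrist_torque"])
pv=np.array([.512,-.0405])
L=[]
for th in (92,96,100,104,108,110):
    a=np.radians(-2.6-th); L.append((*(pv+.15*np.array([np.cos(a),np.sin(a)])),.054,-2.6-th+180))
go(L)
E
```

```text
time_s: 3.25
tool_pos: [0.4954, -0.1913, 0.0548]
tool_rot: [180.0, -0.0, 83.5]
force: [-1.1, -0.1, 1.5]
grip_width: 0.0185
[-1.07862702 -0.12372752  1.52596262] [-0.08541534  0.19165113 -0.01277018]
now [ 0.4954 -0.1913  0.0548] [ 1.7999e+02 -1.0000e-02  8.3520e+01] t 3.25 w 0.0185
 tx 0.0018 ty 0.0044 tz 0.0008 twist -0.033  dist 0.005
 tx 0.0019 ty -0.0060 tz 0.0008 twist 0.037  dist 0.006
 tx 0.0026 ty -0.0165 tz 0.0008 twist 0.107  dist 0.017
 tx 0.0041 ty -0.0268 tz 0.0008 twist 0.177  dist 0.027
 tx 0.0063 ty -0.0371 tz 0.0008 twist 0.247  dist 0.038
 tx 0.0076 ty -0.0421 tz 0.0008 twist 0.281  dist 0.043
```

```bash
python3 -m handwheel '[[0.012,0.0005,-0.006,0,0.04],[0.012,0.0008,-0.011,0,0.07],[0.012,0.001,-0.0165,0,0.107],[0.012,0.0015,-0.022,0,0.14],[0.012,0.002,-0.027,0,0.177],[0.012,0.0032,-0.032,0,0.21],[0.012,0.0044,-0.037,0,0.247],[0.012,0.0057,-0.042,0,0.281],[0.012,0.0057,-0.042,0,0.281],[0.012,0.0057,-0.042,0,0.281]]'
python3 - <<'E'
from h import *
o=get_obs();print(o["force"],o["wrist_torque"])
go([])
E
```

```text
time_s: 4.25
tool_pos: [0.4544, -0.1808, 0.0548]
tool_rot: [180.0, -0.0, 67.5]
force: [0.7, 0.9, 1.5]
grip_width: 0.0186
[0.70687995 0.8709395  1.48930345] [0.09438885 0.22616988 0.01327884]
now [ 0.4544 -0.1808  0.0548] [ 1.7999e+02 -3.0000e-02  6.7480e+01] t 4.25 w 0.0186
```

```bash
python3 -m handwheel '[[0.045,0,0,0,0],[0.045,0,0,0,0],[0.045,0,0,-0.01,0],[0.06,0,0,-0.04,0],[0.085,0,0,-0.075,0]]'
python3 - <<'E'
from h import *
import cell
cv2.imwrite("pics/t1.png",cell.read_camera("top")); 
go([(.616,-.103,.13,25.3),(.616,-.103,.022,25.3)])
E
```

```text
time_s: 4.75
tool_pos: [0.4531, -0.181, 0.13]
tool_rot: [-179.9, 0.1, 67.4]
force: [1.2, -0.3, 0.1]
grip_width: 0.0507
now [ 0.4572 -0.1824  0.1363] [ 1.7956e+02 -1.0000e-01  6.7370e+01] t 4.8 w 0.0547
 tx 0.1344 ty 0.1160 tz 0.0063 twist 0.734  dist 0.178
 tx 0.1344 ty 0.1160 tz 0.1143 twist 0.734  dist 0.178
```

```bash
python3 -m handwheel '[[0.085,0.03,0.03,0,0.15],[0.085,0.06,0.055,0,0.3],[0.085,0.09,0.08,0,0.45],[0.085,0.12,0.105,0,0.6],[0.085,0.134,0.119,0,0.734],[0.085,0.134,0.119,0,0.734],[0.085,0.134,0.119,0,0.734],[0.085,0.134,0.119,0.03,0.734],[0.085,0.134,0.119,0.03,0.734],[0.085,0.134,0.119,0.03,0.734]]'
python3 - <<'E'
from h import *
import cell
s=cell.read_camera("scene");cv2.imwrite("pics/s2.png",cv2.resize(s[170:290,240:400],None,fx=5,fy=5,interpolation=cv2.INTER_CUBIC))
go([(.616,-.103,.13,25.3),(.616,-.103,.022,25.3)])
E
```

```text
time_s: 5.8
tool_pos: [0.6142, -0.1037, 0.0998]
tool_rot: [-180.0, 0.1, 25.3]
force: [-0.2, 0.0, 0.1]
grip_width: 0.0853
now [ 0.6151 -0.1037  0.1006] [ 1.800e+02 -4.000e-02  2.533e+01] t 5.85 w 0.085
 tx 0.0011 ty -0.0003 tz -0.0294 twist 0.001  dist 0.001
 tx 0.0011 ty -0.0003 tz 0.0786 twist 0.001  dist 0.001
```

View pics/s2.png

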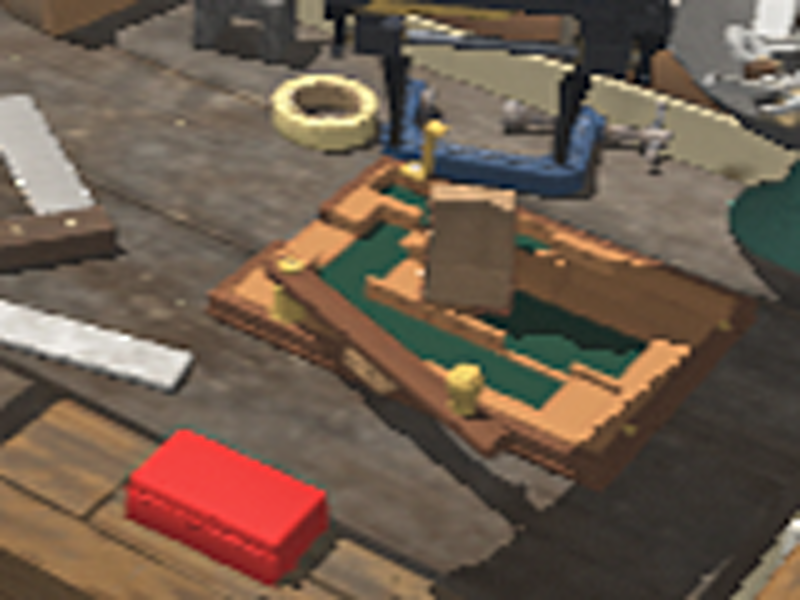

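The keeper is now open and clear of the blade bay, with the knob at crop pixel (465,385). The jaws straddle the block, so I'll lower and grip.

```bash
python3 -m handwheel '[[0.085,0.001,0,0.03,0],[0.085,0.001,0,0.055,0],[0.085,0.001,0,0.07,0],[0.085,0.001,0,0.078,0],[0.085,0.001,0,0.078,0],[0.06,0.001,0,0.078,0],[0.05,0.001,0,0.078,0],[0.04,0.001,0,0.078,0],[0.04,0.001,0,0.078,0],[0.04,0.001,0,0.078,0],[0.04,0.001,0,0.078,0]]' 15
python3 - <<'E'
from h import *
go([])
E
```

```text
time_s: 6.95
tool_pos: [0.6168, -0.1027, 0.0219]
tool_rot: [180.0, -0.0, 25.4]
force: [0.7, -0.6, 1.3]
grip_width: 0.0498
now [ 0.6168 -0.1027  0.0219] [ 1.7996e+02 -4.0000e-02  2.5370e+01] t 6.95 w 0.0498
```

```bash
python3 -m handwheel '[[0.04,0,0,-0.01,0],[0.04,0,0,-0.03,0],[0.04,0,0,-0.07,0],[0.04,0.02,-0.03,-0.1,-0.1],[0.04,0.04,-0.07,-0.12,-0.2],[0.04,0.06,-0.11,-0.13,-0.3],[0.04,0.07,-0.15,-0.13,-0.45],[0.04,0.09,-0.19,-0.13,-0.6],[0.04,0.1,-0.23,-0.13,-0.75],[0.04,0.11,-0.27,-0.13,-0.9],[0.04,0.12,-0.31,-0.13,-1.05],[0.04,0.12,-0.31,-0.13,-1.083],[0.04,0.12,-0.31,-0.13,-1.083]]'
python3 - <<'E'
from h import *
import cell
s=cell.read_camera("top");cv2.imwrite("pics/t2.png",s);cv2.imwrite("pics/t2c.png",cv2.resize(s[150:222,270:365],None,fx=8,fy=8,interpolation=cv2.INTER_CUBIC))
go([])
E
```

```text
time_s: 8.25
tool_pos: [0.5912, 0.2307, 0.1517]
tool_rot: [-180.0, 0.0, 87.6]
force: [0.6, -0.3, -0.6]
grip_width: 0.0498
now [0.5919 0.2287 0.1518] [1.800e+02 5.000e-02 8.738e+01] t 8.3 w 0.0498
```

View pics/t2c.png

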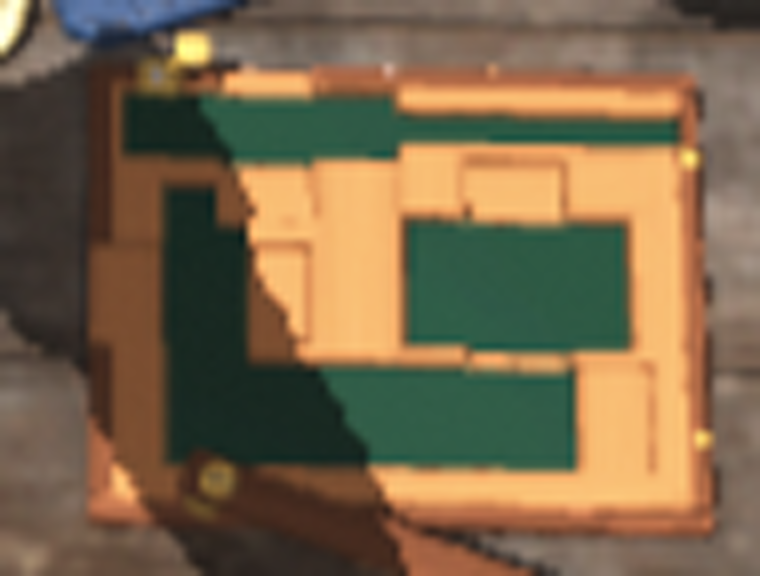

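```bash
cat > edges.py <<'E'
from h import *
def ratio(im):
    im=im.astype(float); return (im[:,:,1]-im[:,:,2])/(im[:,:,1]+im[:,:,2])
def cross(g,fixed,a,b,axis,T=.09):
    # along axis 0: vary v at column u=fixed ; returns first crossing going a->b
    idx=np.arange(a,b,1 if b>a else -1)
    p=[g[i,fixed] if axis==0 else g[fixed,i] for i in idx]
    for k in range(len(p)-1):
        if (p[k]-T)*(p[k+1]-T)<=0: return idx[k]+(idx[k+1]-idx[k])*(T-p[k])/(p[k+1]-p[k])
def edge(g,rng,a,b,axis,z):
    out=[]
    for f in rng:
        c=cross(g,f,a,b,axis)
        if c is not None: out.append(onz("top",*((f,c) if axis==0 else (c,f)),z)[:2])
    return np.array(out)
def line(P):  # point, dir angle
    m=np.median(P,0); e=np.linalg.svd(P-P.mean(0),full_matrices=False)[2][0]; return P.mean(0),np.degrees(np.arctan2(e[1],e[0]))%180,P
E
cat > tray.py <<'E'
from edges import *
im=cv2.imread("pics/t2.png"); g=ratio(im)
cu=lambda u:int(round(u/8+270)); cv=lambda v:int(round(v/8+150))
E={}
def add(n,r0,r1,a,b,ax,z):
    if ax==0: P=edge(g,range(cu(r0),cu(r1)),cv(a),cv(b),0,z)
    else: P=edge(g,range(cv(r0),cv(r1)),cu(a),cu(b),1,z)
    E[n]=P; m,ang,_=line(P); 
    return P
# start inside green going outward
add("bl_left",245,335,500,380,1,.016); add("bl_right",245,335,540,660,1,.004)
add("bl_far",418,612,285,190,0,.004); add("bl_near",418,612,290,380,0,.016)
add("st_left",200,440,200,140,1,.016); add("st_right",240,345,200,270,1,.004)
add("bd_far",270,560,415,340,0,.004); add("bd_near",320,560,415,490,0,.016); add("bd_right",380,450,480,600,1,.004)
add("g_left",110,145,200,100,1,.016); add("g_far",135,215,125,70,0,.004); add("g_near",135,385,125,190,0,.016)
add("slot_far",420,660,130,100,0,.004); add("slot_near",420,660,130,170,0,.016); add("slot_right",125,137,500,720,1,.004)
for k,P in E.items():
    m,a,_=line(P); print(k,len(P),m.round(4),round(a,2))
np.savez("E.npz",**E)
E
python3 tray.py
```

```text
bl_left 11 [ 0.5938 -0.13  ] 176.45
bl_right 11 [ 0.5936 -0.2234] 176.79
bl_far 24 [ 0.6232 -0.178 ] 86.93
bl_near 24 [ 0.5682 -0.1711] 86.18
st_left 30 [ 0.585  -0.0295] 178.07
st_right 13 [ 0.5985 -0.0627] 175.83
bd_far 36 [ 0.5624 -0.1329] 86.6
bd_near 30 [ 0.5204 -0.1376] 86.92
bd_right 8 [ 0.5413 -0.1979] 175.99
g_left 4 [ 0.6682 -0.0162] 177.29
g_far 10 [ 0.684  -0.0387] 90.18
g_near 31 [ 0.6539 -0.0713] 86.44
slot_far 30 [ 0.6693 -0.1919] 87.17
slot_near 30 [ 0.6565 -0.1882] 87.12
slot_right 1 [ 0.6628 -0.2516] 0.0
```

Run:
```python
from h import *
E=np.load("E.npz"); yaw=np.radians(-3.1); ex=np.array([np.cos(yaw),np.sin(yaw)]); ey=np.array([-ex[1],ex[0]])
for k in E: 
    m=E[k].mean(0); print(k,"X %.4f"%np.median(E[k]@ex) if k.endswith(("far","near")) else "Y %.4f"%np.median(E[k]@ey))
go([(.5956,-.1768,.12,86.9),(.5956,-.1768,.05,86.9)])
```

```text
bl_left Y -0.0977
bl_right Y -0.1910
bl_far X 0.6319
bl_near X 0.5762
st_left Y 0.0025
st_right Y -0.0301
bd_far X 0.5687
bd_near X 0.5271
bd_right Y -0.1683
g_left Y 0.0200
g_far X 0.6851
g_near X 0.6576
slot_far X 0.6787
slot_near X 0.6658
slot_right Y -0.2154
now [0.5919 0.2287 0.1518] [1.800e+02 5.000e-02 8.738e+01] t 8.3 w 0.0498
 tx -0.4049 ty 0.0223 tz 0.0318 twist 0.008  dist 0.405
 tx -0.4049 ty 0.0223 tz 0.1018 twist 0.008  dist 0.405
```

```bash
python3 -m handwheel '[[0.04,-0.03,0.002,0,0],[0.04,-0.07,0.004,0,0],[0.04,-0.115,0.006,0,0],[0.04,-0.16,0.009,0,0.008],[0.04,-0.205,0.012,0.01,0.008],[0.04,-0.25,0.014,0.015,0.008],[0.04,-0.295,0.016,0.02,0.008],[0.04,-0.34,0.018,0.025,0.008],[0.04,-0.37,0.02,0.03,0.008],[0.04,-0.395,0.022,0.05,0.008],[0.04,-0.405,0.0223,0.07,0.008],[0.04,-0.405,0.0223,0.09,0.008],[0.04,-0.405,0.0223,0.1,0.008],[0.04,-0.405,0.0223,0.1,0.008],[0.04,-0.405,0.0223,0.1,0.008],[0.04,-0.405,0.0223,0.1,0.008]]'
python3 - <<'E'
from h import *
import cell
s=cell.read_camera("top");cv2.imwrite("pics/t3.png",s);cv2.imwrite("pics/t3c.png",cv2.resize(s[140:222,270:365],None,fx=7,fy=7,interpolation=cv2.INTER_CUBIC))
s=cell.read_camera("scene");cv2.imwrite("pics/s3.png",cv2.resize(s[190:280,280:400],None,fx=6.5,fy=6.5,interpolation=cv2.INTER_CUBIC))
go([(.5956,-.1768,.03,86.9)])
E
```

```text
time_s: 9.9
tool_pos: [0.597, -0.1766, 0.0529]
tool_rot: [179.9, 0.0, 87.0]
force: [0.2, -1.0, -1.2]
grip_width: 0.0501
now [ 0.5969 -0.1764  0.0528] [179.89   0.    86.98] t 10.0 w 0.0499
 tx -0.0004 ty -0.0013 tz 0.0228 twist 0.001  dist 0.001
```

View pics/t3c.png

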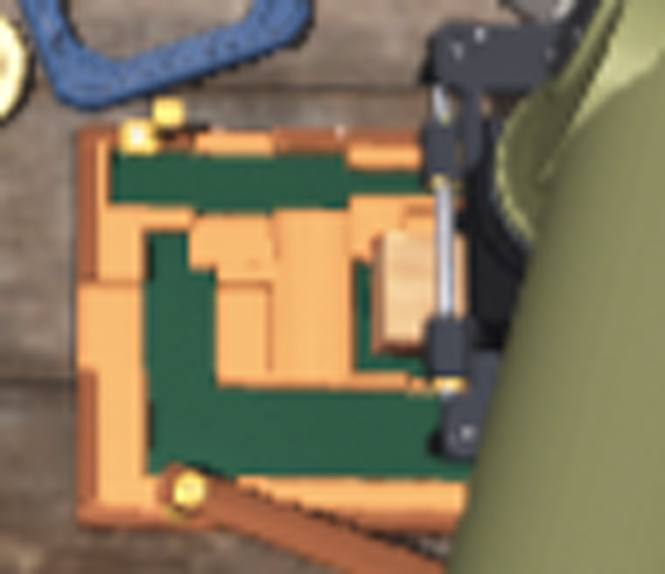

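View pics/s3.png

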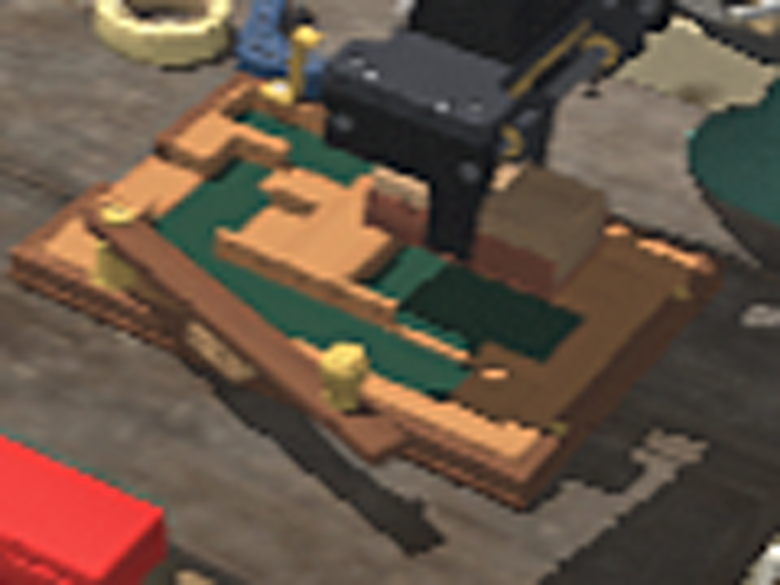

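Run:
```python
from h import *
yaw=np.radians(-3.1); ex=np.array([np.cos(yaw),np.sin(yaw)]); ey=np.array([-ex[1],ex[0]])
s=cv2.imread("pics/t3.png");cv2.imwrite("pics/t3d.png",cv2.resize(s[168:196,316:340],None,fx=20,fy=20,interpolation=cv2.INTER_CUBIC))
o=get_obs()["tool_pos"][:2]; print("tcp XY",o@ex,o@ey)
for u,v in((383,290),(380,320),(410,230),(410,347)):
    p=onz("top",*crop(u,v,7,270,140),.076)[:2]; print(p@ex,p@ey)
```

```text
tcp XY 0.6055610338035781 -0.1438907314517488
0.6028774630752449 -0.09849899086127227
0.5888628516348561 -0.09687702845116998
0.6313593773505256 -0.11136483684074236
0.5766658192393074 -0.11021493107731707
```

View pics/t3d.png

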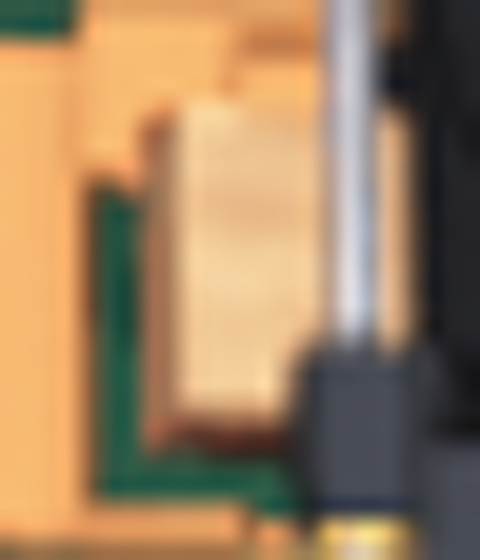

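```bash
python3 -m handwheel '[[0.04,0,-0.001,0.01,0],[0.04,0,-0.0013,0.02,0],[0.04,0,-0.0013,0.027,0],[0.04,0,-0.0013,0.031,0],[0.04,0,-0.0013,0.034,0],[0.04,0,-0.0013,0.034,0]]'
python3 - <<'E'
from h import *
print(get_obs()["force"]);go([])
E
```

```text
time_s: 10.6
tool_pos: [0.5945, -0.1764, 0.017]
tool_rot: [-180.0, -0.0, 87.0]
force: [-0.0, -0.5, -0.7]
grip_width: 0.0498
[-0.00821327 -0.46285318 -0.72201787]
now [ 0.5945 -0.1764  0.017 ] [-179.95   -0.     86.96] t 10.6 w 0.0498
```

```bash
python3 -m handwheel '[[0.04,0,0,0.002,0],[0.04,0,0,0.004,0],[0.04,0,0,0.006,0],[0.04,0,0,0.007,0],[0.04,0,0,0.007,0]]'
python3 - <<'E'
from h import *
print(get_obs()["force"]);go([])
E
```

```text
time_s: 11.1
tool_pos: [0.5947, -0.1763, 0.0104]
tool_rot: [-180.0, -0.0, 87.0]
force: [-0.1, 0.4, -1.5]
grip_width: 0.0499
[-0.0681919   0.3755542  -1.54350487]
now [ 0.5947 -0.1763  0.0104] [-1.7999e+02 -1.0000e-02  8.6960e+01] t 11.1 w 0.0499
```

```bash
python3 -m handwheel '[[0.04,0,0,0.001,0],[0.04,0,0,0.0015,0],[0.04,0,0,0.002,0],[0.04,0,0,0.002,0]]'
python3 - <<'E'
from h import *
print(get_obs()["force"]);go([])
E
```

```text
time_s: 11.5
tool_pos: [0.5949, -0.1764, 0.01]
tool_rot: [180.0, -0.0, 87.0]
force: [-3.9, 1.4, 7.7]
grip_width: 0.0498
[-3.92019641  1.41210454  7.67282376]
now [ 0.5949 -0.1764  0.01  ] [ 1.7998e+02 -4.0000e-02  8.6960e+01] t 11.5 w 0.0498
```

```bash
python3 -m handwheel '[[0.05,0,0,0.001,0],[0.058,0,0,0.001,0],[0.064,0,0,0.001,0],[0.064,0,0,0.001,0],[0.064,0,0,-0.005,0],[0.064,0,0,-0.03,0],[0.064,0,0,-0.07,0],[0.064,0,0,-0.11,0],[0.064,0,0,-0.13,0],[0.064,0.05,0,-0.14,0],[0.064,0.1,0,-0.14,0],[0.064,0.15,0,-0.14,0],[0.064,0.2,0,-0.14,0],[0.064,0.25,0,-0.14,0],[0.064,0.3,0,-0.14,0],[0.064,0.3,0,-0.14,0]]'
python3 - <<'E'
from h import *
import cell
s=cell.read_camera("top");cv2.imwrite("pics/t4.png",s);cv2.imwrite("pics/t4c.png",cv2.resize(s[150:222,270:365],None,fx=8,fy=8,interpolation=cv2.INTER_CUBIC))
s=cell.read_camera("scene");cv2.imwrite("pics/s4.png",cv2.resize(s[190:280,280:400],None,fx=6.5,fy=6.5,interpolation=cv2.INTER_CUBIC))
go([(.511,.381,.15,59.5)])
E
```

```text
time_s: 13.1
tool_pos: [0.6096, 0.1344, 0.1483]
tool_rot: [-179.9, -0.3, 87.7]
force: [-0.3, 0.3, -0.6]
grip_width: 0.0644
now [0.6103 0.1253 0.1485] [-1.7999e+02  1.0000e-02  8.7200e+01] t 13.2 w 0.0638
 tx 0.2506 ty -0.1117 tz -0.0015 twist 0.483  dist 0.274
```

View pics/t4c.png

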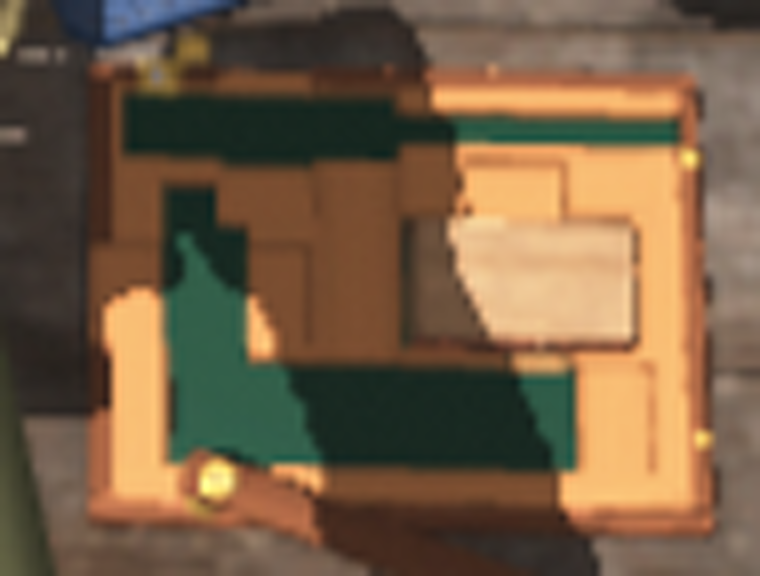

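View pics/s4.png

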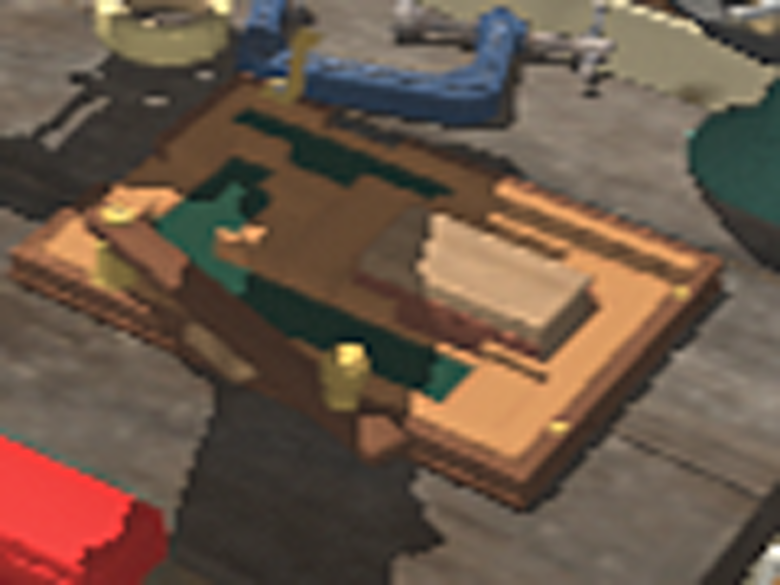

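The block lies home and level, with its edges parallel to the pocket. Before the gouge I'm checking how tall the catch post is and where.

Run:
```python
from h import *
yaw=np.radians(-3.1); ex=np.array([np.cos(yaw),np.sin(yaw)]); ey=np.array([-ex[1],ex[0]])
p,e=two(crop(305,36,6.5,280,190),crop(192,47,8,270,150)); print("post top",p,e,p[:2]@ex,p[:2]@ey)
p,e=two(crop(280,92,6.5,280,190),crop(157,75,8,270,150)); print("stud",p,e,p[:2]@ex,p[:2]@ey)
p,e=two(crop(116,213,6.5,280,190),crop(215,478,8,270,150)); print("pivot top",p,e,p[:2]@ex,p[:2]@ey)
print("gouge home", .672*ex-.041*ey, "square home",.5979*ex-.0138*ey)
```

```text
post top [ 0.69294612 -0.0415714   0.04884295] 0.0006439884921461413 0.6941802452839293 -0.004036866136315616
stud [ 0.69237619 -0.03103165  0.01310269] 0.0018746040250569454 0.6930411708063843 0.00645664150829318
pivot top [ 0.51357324 -0.04176052  0.04685266] 0.002018202245371463 0.5150800681175157 -0.01392597509375105
gouge home [ 0.66879941 -0.07728097] square home [ 0.59627879 -0.04611353]
```

```bash
python3 -m handwheel '[[0.05,0.04,-0.02,0,0.07],[0.05,0.08,-0.037,0,0.14],[0.05,0.12,-0.055,0,0.22],[0.05,0.165,-0.075,0,0.3],[0.05,0.21,-0.095,0,0.4],[0.05,0.252,-0.112,0.03,0.483],[0.05,0.252,-0.112,0.06,0.483],[0.05,0.252,-0.112,0.08,0.483],[0.05,0.252,-0.112,0.08,0.483],[0.05,0.252,-0.112,0.08,0.483]]'
python3 - <<'E'
from h import *
import cell
s=cell.read_camera("scene");cv2.imwrite("pics/s5.png",cv2.resize(s[150:250,150:270],None,fx=6.5,fy=6.5,interpolation=cv2.INTER_CUBIC))
s=cell.read_camera("top");cv2.imwrite("pics/t5.png",cv2.resize(s[165:250,130:265],None,fx=5.9,fy=5.9,interpolation=cv2.INTER_CUBIC))
go([(.511,.381,.0025,59.5)])
E
```

```text
time_s: 14.2
tool_pos: [0.5136, 0.3788, 0.0692]
tool_rot: [179.9, 0.0, 59.1]
force: [0.4, 0.3, 0.8]
grip_width: 0.0501
now [0.5142 0.3801 0.0706] [ 1.7992e+02 -1.6000e-01  5.9150e+01] t 14.3 w 0.0501
 tx -0.0008 ty -0.0032 tz 0.0681 twist -0.006  dist 0.003
```

View pics/s5.png

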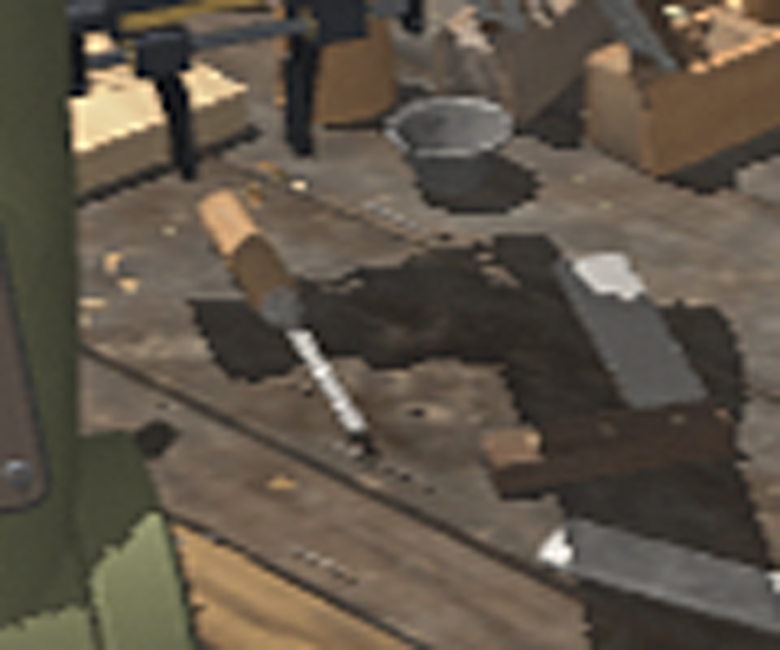

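View pics/t5.png

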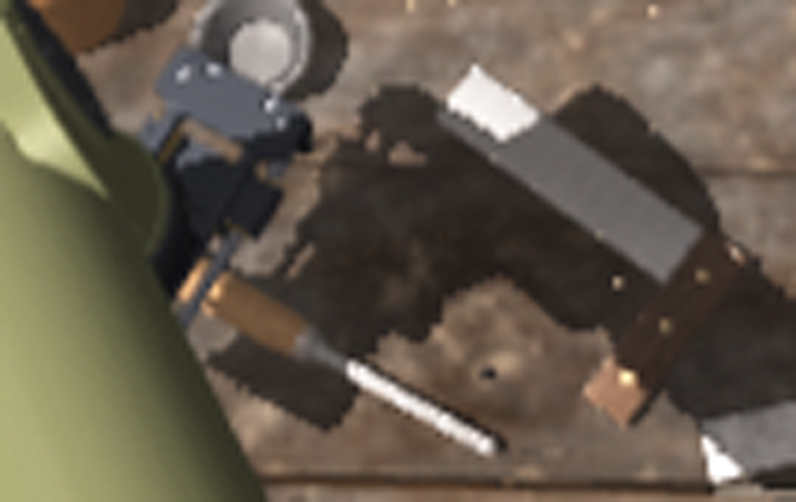

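The jaws straddle the light handle, which is at (240,250) in the scene crop, and the cup is clear. I'm lowering and gripping.

```bash
python3 -m handwheel '[[0.05,-0.001,-0.003,0.02,-0.006],[0.05,-0.001,-0.003,0.04,-0.006],[0.05,-0.001,-0.003,0.055,-0.006],[0.05,-0.001,-0.003,0.063,-0.006],[0.05,-0.001,-0.003,0.067,-0.006],[0.05,-0.001,-0.003,0.067,-0.006]]'
python3 - <<'E'
from h import *
print(get_obs()["force"]);go([(.511,.381,.0025,59.5)])
E
```

```text
time_s: 14.9
tool_pos: [0.5094, 0.3814, 0.0017]
tool_rot: [180.0, -0.0, 59.6]
force: [0.8, -0.5, 0.5]
grip_width: 0.0501
[ 0.80818352 -0.45631265  0.5255038 ]
now [0.5094 0.3814 0.0017] [ 1.7999e+02 -1.0000e-02  5.9620e+01] t 14.9 w 0.0501
 tx 0.0005 ty 0.0016 tz -0.0008 twist 0.002  dist 0.002
```

```bash
python3 -m handwheel '[[0.04,0.0005,0.0015,-0.001,0],[0.03,0.0005,0.0015,-0.001,0],[0.02,0.0005,0.0015,-0.001,0],[0.015,0.0005,0.0015,-0.001,0],[0.015,0.0005,0.0015,-0.001,0],[0.015,0.0005,0.0015,-0.001,0],[0.015,0.0005,0.0015,-0.001,0]]' 15
python3 - <<'E'
from h import *
print(get_obs()["force"]);go([])
E
```

```text
time_s: 15.6
tool_pos: [0.511, 0.3813, 0.003]
tool_rot: [180.0, -0.0, 59.6]
force: [0.4, -0.2, 2.7]
grip_width: 0.025
[ 0.36600494 -0.20482564  2.68209092]
now [0.511  0.3813 0.003 ] [ 1.7998e+02 -4.0000e-02  5.9630e+01] t 15.6 w 0.025
```

```bash
python3 -m handwheel '[[0.015,0,0,-0.005,0],[0.015,0,0,-0.02,0],[0.015,0,0,-0.045,0],[0.015,0,0,-0.06,0],[0.015,0,0,-0.06,0],[0.015,0,0,-0.06,0],[0.015,0,0,-0.06,0]]'
python3 - <<'E'
from h import *
import cell
s=cell.read_camera("top");cv2.imwrite("pics/t6.png",s);cv2.imwrite("pics/t6c.png",cv2.resize(s[190:250,160:225],None,fx=9,fy=9,interpolation=cv2.INTER_CUBIC))
s=cell.read_camera("scene");cv2.imwrite("pics/s6.png",s);cv2.imwrite("pics/s6c.png",cv2.resize(s[150:240,160:250],None,fx=6.5,fy=6.5,interpolation=cv2.INTER_CUBIC))
print(get_obs()["force"]);go([])
E
```

```text
time_s: 16.3
tool_pos: [0.5097, 0.3806, 0.0614]
tool_rot: [-180.0, 0.1, 59.6]
force: [0.3, -0.4, -2.2]
grip_width: 0.0247
[ 0.88483648 -0.0475142  -1.48040573]
now [0.5099 0.3806 0.0613] [-1.7996e+02  1.2000e-01  5.9640e+01] t 16.4 w 0.025
```

View pics/t6c.png

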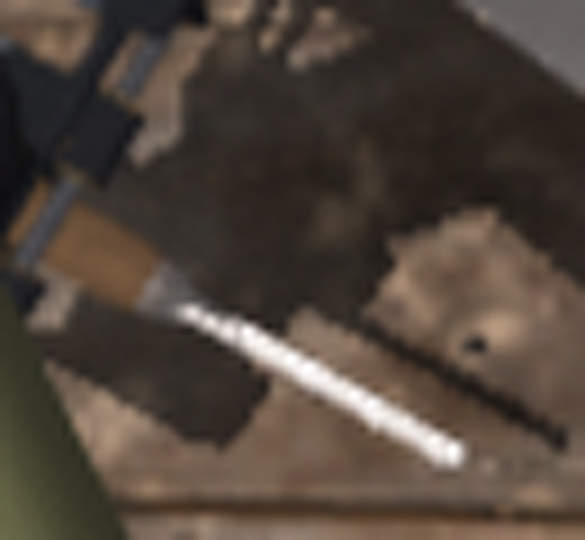

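View pics/s6c.png

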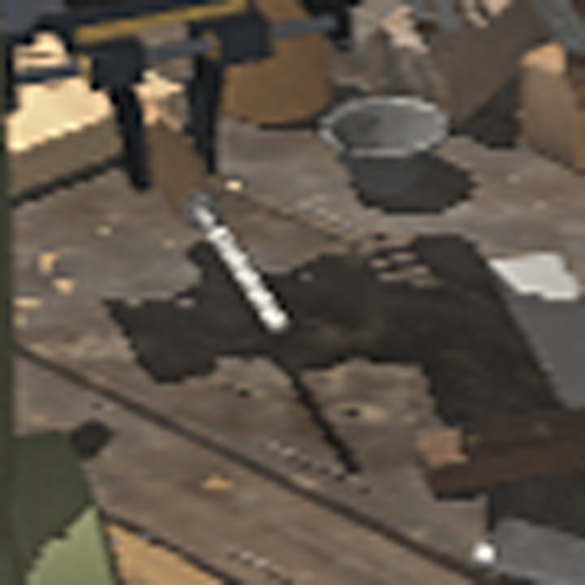

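Run:
```python
from h import *
o=get_obs()["tool_pos"]; a=np.radians(59.62); f=np.array([np.cos(a),np.sin(a)]); n=np.array([-f[1],f[0]])
for u,v in((459,455),(180,310),(320,378)):
    p=onz("top",*crop(u,v,9,160,190),.0713); d=p[:2]-o[:2]; print(p,"along",d@f,"across",d@n)
print(two(crop(278,325,6.5,160,150),crop(459,455,9,160,190)))
print(two(crop(205,215,6.5,160,150),crop(170,290,9,160,190)))
im=cv2.imread("pics/t6.png").astype(int); m=np.zeros(im.shape[:2],bool); m[222:245,180:215]=1
fit(big(m&(im.min(2)>150)),.0713,"gblade")
```

```text
[0.42156963 0.23199603 0.0713    ] along -0.17281367826331548 across 0.0010343231163770206
[0.47420374 0.32802264 0.0713    ] along -0.06335366799538811 across 0.004191179383354458
[0.4493021  0.27962067 0.0713    ] along -0.11770314917714313 across 0.0011951165553936932
(array([0.42185794, 0.23192742, 0.06999035]), np.float64(0.0005724847175776003))
(array([0.48246746, 0.33205068, 0.06586932]), np.float64(0.001600613059335398))
gblade n 91 rect c [447.9 278.7] wh 109.2 9.4 a 59.0 mean [0.4453 0.2739] axis -120.31 t -0.0601 0.0492 s -0.0052 0.0045
```

```bash
python3 - <<'E'
from h import *
go([(.669,-.0767,.13,86.9)])
E
python3 -m handwheel '[[0.015,0,0,-0.03,0],[0.015,0,0,-0.06,0],[0.015,-0.014,0.018,-0.069,-0.05],[0.015,-0.04,0.045,-0.069,-0.1],[0.015,-0.07,0.08,-0.069,-0.15],[0.015,-0.1,0.12,-0.069,-0.2],[0.015,-0.13,0.15,-0.069,-0.25],[0.015,-0.16,0.185,-0.069,-0.3],[0.015,-0.19,0.22,-0.069,-0.35],[0.015,-0.22,0.255,-0.069,-0.4],[0.015,-0.25,0.29,-0.069,-0.45],[0.015,-0.28,0.325,-0.069,-0.476],[0.015,-0.305,0.355,-0.069,-0.476],[0.015,-0.314,0.368,-0.069,-0.476],[0.015,-0.314,0.368,-0.069,-0.476],[0.015,-0.314,0.368,-0.069,-0.476]]'
python3 - <<'E'
from h import *
go([(.669,-.0767,.13,86.9),(.669,-.0767,.05,86.9)])
E
```

```text
now [0.5099 0.3806 0.0613] [-1.7996e+02  1.2000e-01  5.9640e+01] t 16.4 w 0.025
 tx -0.3141 ty 0.3684 tz -0.0687 twist -0.476  dist 0.484
time_s: 18.0
tool_pos: [0.6689, -0.0743, 0.1306]
tool_rot: [-179.9, -0.1, 86.9]
force: [0.2, 0.1, -2.5]
grip_width: 0.0251
now [ 0.6689 -0.0743  0.1306] [-1.799e+02 -8.000e-02  8.695e+01] t 18.0 w 0.0251
 tx -0.0024 ty 0.0002 tz 0.0006 twist 0.001  dist 0.002
 tx -0.0024 ty 0.0002 tz 0.0806 twist 0.001  dist 0.002
```

Lowering to a hover so I can check the tip against the slot.

```bash
python3 -m handwheel '[[0.015,-0.001,0,0.03,0],[0.015,-0.001,0,0.06,0],[0.015,-0.0015,0,0.085,0],[0.015,-0.0015,0,0.1,0],[0.015,-0.0015,0,0.1,0],[0.015,-0.0015,0,0.1,0],[0.015,-0.0015,0,0.1,0]]'
python3 - <<'E'
from h import *
import cell
s=cell.read_camera("top");cv2.imwrite("pics/t7.png",s);cv2.imwrite("pics/t7c.png",cv2.resize(s[150:222,270:365],None,fx=8,fy=8,interpolation=cv2.INTER_CUBIC))
s=cell.read_camera("scene");cv2.imwrite("pics/s7.png",s);cv2.imwrite("pics/s7c.png",cv2.resize(s[185:265,300:400],None,fx=8,fy=7.5,interpolation=cv2.INTER_CUBIC))
go([(.669,-.0767,.03,86.9)])
E
```

```text
time_s: 18.7
tool_pos: [0.6707, -0.077, 0.0335]
tool_rot: [179.8, -0.0, 86.9]
force: [-0.8, 0.0, -2.4]
grip_width: 0.0249
now [ 0.6705 -0.0773  0.0333] [ 1.7984e+02 -2.0000e-02  8.6920e+01] t 18.8 w 0.0252
 tx 0.0005 ty -0.0016 tz 0.0033 twist 0.000  dist 0.002
```

View pics/t7c.png

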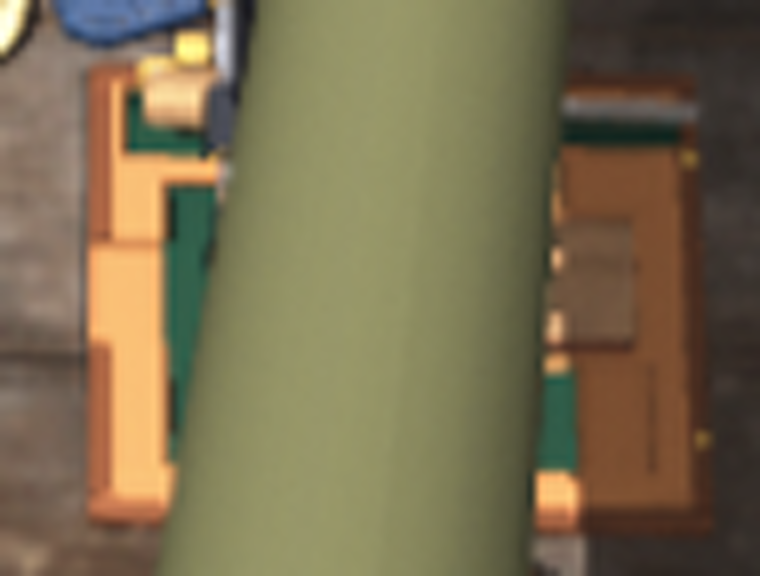

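View pics/s7c.png

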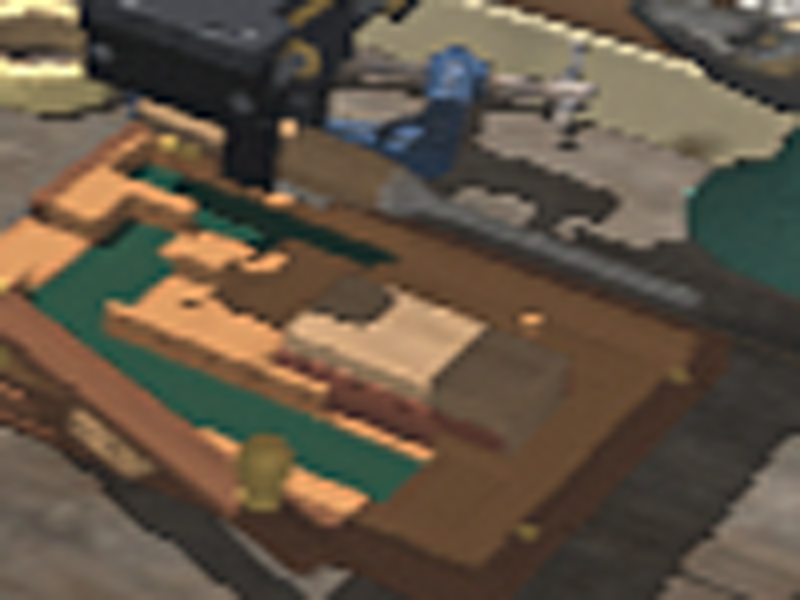

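Run:
```python
from h import *
yaw=np.radians(-3.1); ex=np.array([np.cos(yaw),np.sin(yaw)]); ey=np.array([-ex[1],ex[0]])
o=get_obs()["tool_pos"][:2]; print("tcp",o@ex,o@ey)
s=cv2.imread("pics/t7.png");cv2.imwrite("pics/t7d.png",cv2.resize(s[155:175,335:365],None,fx=25,fy=25,interpolation=cv2.INTER_CUBIC))
for u,v in((698,112),(640,107),(600,105),(145,97)):
    p=onz("top",*crop(u,v,8,270,150),.0433)[:2]; print(p@ex,p@ey)
im=s.astype(int); print(im[158:168,348:356].mean(2).astype(int))
```

```text
tcp 0.6737222046139986 -0.04093866386868923
0.6726996055163604 -0.213680939772329
0.6742717090106709 -0.18975045143171193
0.6747329795101583 -0.1732184134863581
0.6736306914571464 0.015074872856435035
[[50 45 45 48 47 49 49 51]
 [48 47 47 47 47 47 48 50]
 [48 48 48 48 48 49 48 49]
 [62 61 61 62 64 65 57 47]
 [85 85 89 88 85 83 73 63]
 [92 96 96 97 94 92 89 86]
 [76 78 80 79 83 86 85 86]
 [46 48 47 48 51 54 55 60]
 [31 31 30 30 30 30 32 42]
 [31 31 31 30 31 30 31 41]]
```

View pics/t7d.png

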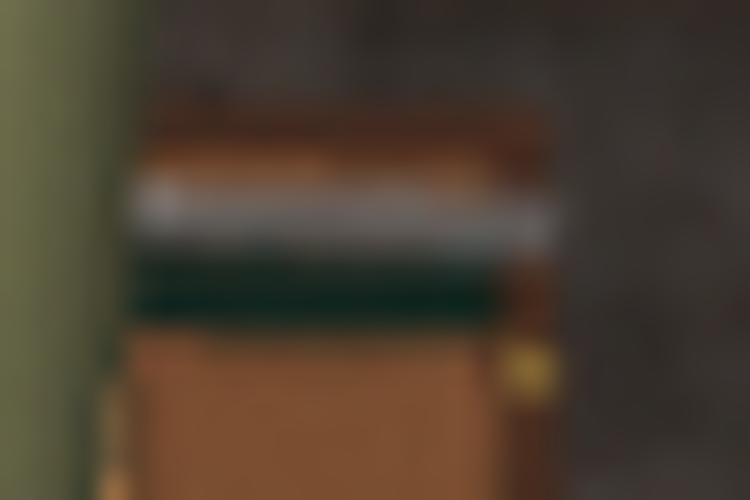

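```bash
python3 -m handwheel '[[0.015,0.0005,-0.001,0.003,0],[0.015,0.0005,-0.0016,0.008,0],[0.015,0.0005,-0.0016,0.012,0],[0.015,0.0005,-0.0016,0.015,0],[0.015,0.0005,-0.0016,0.018,0],[0.015,0.0005,-0.0016,0.018,0]]'
python3 - <<'E'
from h import *
print(get_obs()["force"]);go([])
E
```

```text
time_s: 19.4
tool_pos: [0.6673, -0.0768, 0.0128]
tool_rot: [-179.9, 0.0, 86.9]
force: [-0.1, 0.2, -2.1]
grip_width: 0.025
[-0.12046744  0.21465136 -2.0518454 ]
now [ 0.6673 -0.0768  0.0128] [-179.94    0.     86.9 ] t 19.4 w 0.025
```

```bash
python3 -m handwheel '[[0.015,0,0.001,0.001,0],[0.015,0,0.001,0.003,0],[0.015,0,0.001,0.0045,0],[0.015,0,0.001,0.0055,0],[0.015,0,0.001,0.0055,0]]'
python3 - <<'E'
from h import *
print(get_obs()["force"]);go([])
E
```

```text
time_s: 19.9
tool_pos: [0.6684, -0.0768, 0.0084]
tool_rot: [-180.0, -0.0, 86.9]
force: [-3.8, 1.6, 3.5]
grip_width: 0.0248
[-3.75513465  1.58591612  3.49855897]
now [ 0.6684 -0.0768  0.0084] [-1.7996e+02 -1.0000e-02  8.6920e+01] t 19.9 w 0.0248
```

```bash
python3 -m handwheel '[[0.015,0,0,0.0008,0],[0.015,0,0,0.0015,0],[0.015,0,0,0.0015,0]]'
python3 - <<'E'
from h import *
import cell
print(get_obs()["force"]);go([])
s=cell.read_camera("scene");cv2.imwrite("pics/s8.png",s);cv2.imwrite("pics/s8c.png",cv2.resize(s[185:265,300:400],None,fx=8,fy=7.5,interpolation=cv2.INTER_CUBIC))
E
```

```text
time_s: 20.2
tool_pos: [0.6683, -0.0765, 0.0073]
tool_rot: [-179.9, -0.0, 86.9]
force: [-5.4, 0.7, 6.2]
grip_width: 0.025
[-5.44658139  0.72903174  6.24599791]
now [ 0.6683 -0.0765  0.0073] [-1.7995e+02 -3.0000e-02  8.6940e+01] t 20.2 w 0.025
```

View pics/s8c.png

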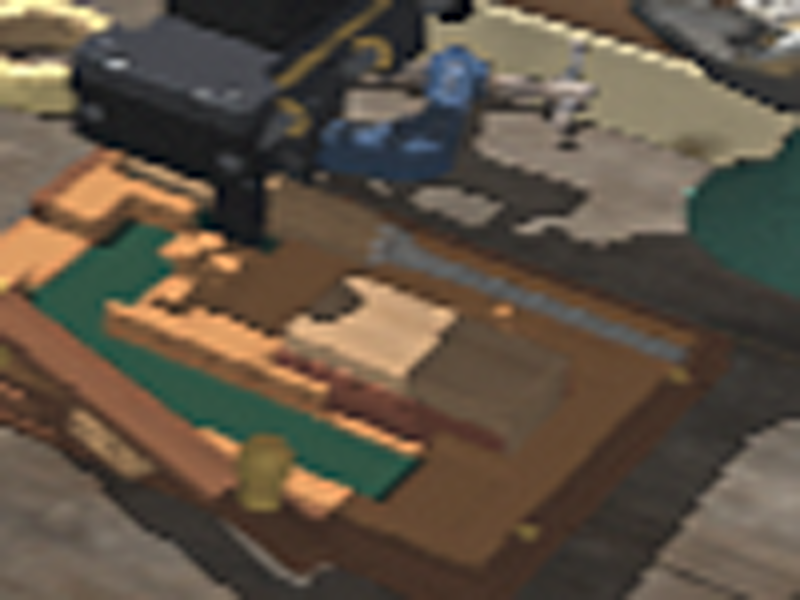

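```bash
python3 -m handwheel '[[0.015,0,-0.001,0,0],[0.015,0,-0.001,0,0]]'
python3 - <<'E'
from h import *
print(get_obs()["force"]);go([])
E
```

```text
time_s: 20.45
tool_pos: [0.6683, -0.0765, 0.0072]
tool_rot: [179.9, -0.0, 86.9]
force: [-3.4, 1.8, 4.7]
grip_width: 0.0251
[-3.35436504  1.78873594  4.71994378]
now [ 0.6683 -0.0765  0.0072] [ 1.7992e+02 -2.0000e-02  8.6930e+01] t 20.45 w 0.0251
```

```bash
python3 -m handwheel '[[0.028,0,0,0,0],[0.034,0,0,0,0],[0.04,0,0,0,0],[0.04,0,0,0,0],[0.04,0,0,-0.005,0],[0.04,0,0,-0.025,0],[0.04,0,0,-0.06,0],[0.04,0,0,-0.1,0],[0.04,0,0,-0.13,0],[0.04,0.04,0,-0.14,0],[0.04,0.09,0,-0.14,0],[0.04,0.14,0,-0.14,0],[0.04,0.19,0,-0.14,0],[0.04,0.24,0,-0.14,0],[0.04,0.26,0,-0.14,0],[0.04,0.26,0,-0.14,0]]'
python3 - <<'E'
from h import *
import cell
s=cell.read_camera("top");cv2.imwrite("pics/t9.png",s);cv2.imwrite("pics/t9c.png",cv2.resize(s[150:222,270:365],None,fx=8,fy=8,interpolation=cv2.INTER_CUBIC))
s=cell.read_camera("scene");cv2.imwrite("pics/s9.png",s);cv2.imwrite("pics/s9c.png",cv2.resize(s[185:265,300:400],None,fx=8,fy=7.5,interpolation=cv2.INTER_CUBIC))
go([(.4785,.1428,.15,142.3)])
E
```

```text
time_s: 22.05
tool_pos: [0.6809, 0.1892, 0.1463]
tool_rot: [-180.0, -0.1, 87.4]
force: [-1.0, -0.1, 0.5]
grip_width: 0.0401
now [0.6819 0.1817 0.1466] [1.7998e+02 9.0000e-02 8.6900e+01] t 22.15 w 0.0402
 tx -0.0499 ty -0.2010 tz -0.0034 twist -0.967  dist 0.207
```

View pics/t9c.png

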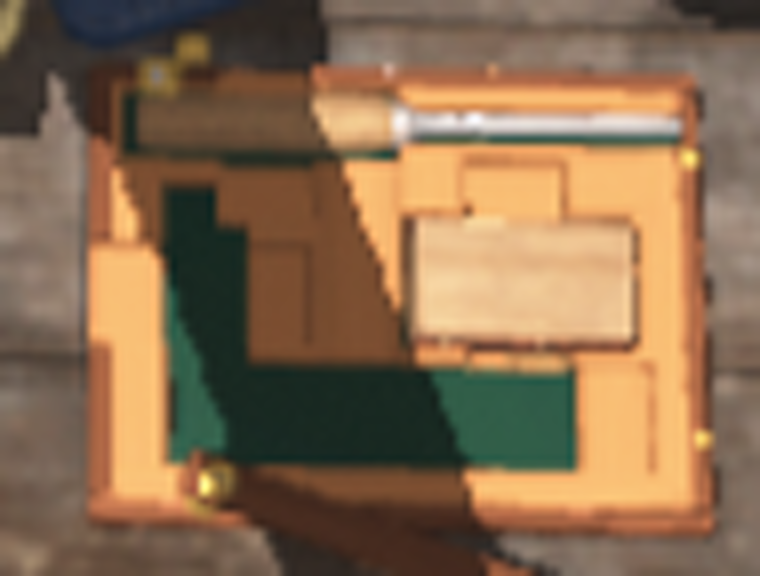

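View pics/s9c.png

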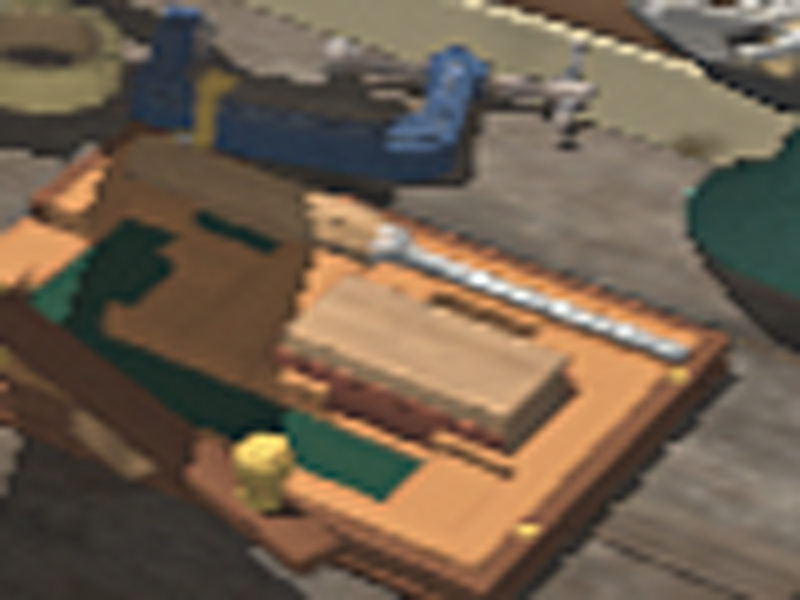

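Run:
```python
from h import *
yaw=np.radians(-3.1); ex=np.array([np.cos(yaw),np.sin(yaw)]); ey=np.array([-ex[1],ex[0]])
s=cv2.imread("pics/t9.png");cv2.imwrite("pics/t9d.png",cv2.resize(s[154:174,280:320],None,fx=20,fy=20,interpolation=cv2.INTER_CUBIC));cv2.imwrite("pics/t9e.png",cv2.resize(s[154:174,318:360],None,fx=19,fy=19,interpolation=cv2.INTER_CUBIC))
for n,u,v,z in(("tip",684,128,.017),("blade mid",550,123,.017),("blade root",410,123,.017),("butt",137,120,.017),("handle right",395,120,.017)):
    p=onz("top",*crop(u,v,8,270,150),z)[:2]; print(n,p@ex,p@ey)
print(two(crop(682,352,8,300,185) if 0 else ((682.5/8-.5+300),(352.5/7.5-.5+185)),crop(684,128,8,270,150)))
```

```text
tip 0.6732843276151443 -0.21510542362647092
blade mid 0.6741128663983701 -0.15853250961623636
blade root 0.6726860138784628 -0.0993588984529292
butt 0.6712204159014035 0.015983515485204474
handle right 0.6738496707397992 -0.09304038934330673
(array([ 0.66079554, -0.2513404 ,  0.01650977]), np.float64(1.6409507385938472e-05))
```

View pics/t9d.png

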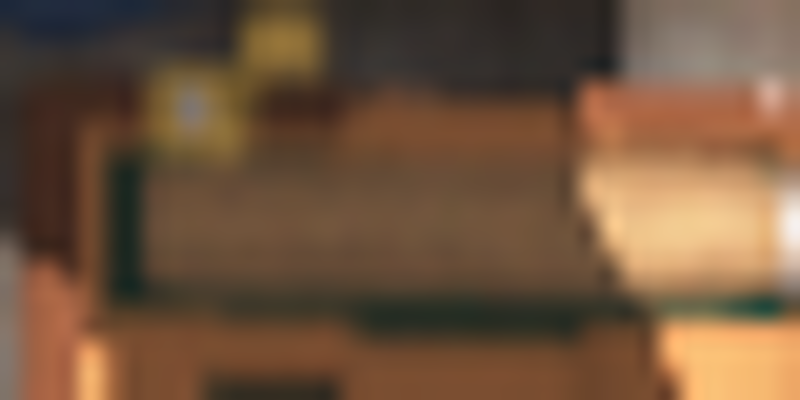

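View pics/t9e.png

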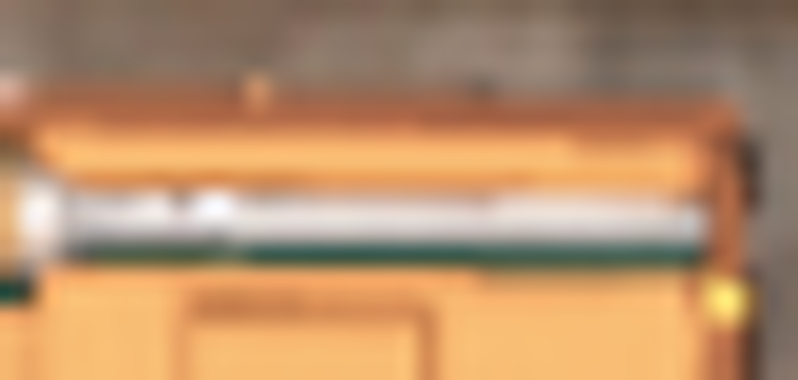

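The gouge lies in its pocket: tip at z about 16.5 mm (home is 16.8), its axis parallel to the tray, and gaps at both ends. Next is the square.

```bash
python3 -m handwheel '[[0.055,-0.01,-0.04,0,-0.1],[0.055,-0.02,-0.08,0,-0.25],[0.055,-0.03,-0.12,0,-0.4],[0.055,-0.04,-0.16,0,-0.55],[0.055,-0.05,-0.2,0,-0.7],[0.055,-0.05,-0.2,0,-0.85],[0.055,-0.05,-0.201,0.03,-0.967],[0.055,-0.05,-0.201,0.06,-0.967],[0.055,-0.05,-0.201,0.075,-0.967],[0.055,-0.05,-0.201,0.075,-0.967],[0.055,-0.05,-0.201,0.075,-0.967],[0.055,-0.05,-0.201,0.075,-0.967]]'
python3 - <<'E'
from h import *
import cell
s=cell.read_camera("scene");cv2.imwrite("pics/s10.png",cv2.resize(s[165:255,190:300],None,fx=7,fy=6.6,interpolation=cv2.INTER_CUBIC))
go([(.4785,.1428,.0025,142.3)])
E
```

```text
time_s: 23.35
tool_pos: [0.4796, 0.143, 0.0729]
tool_rot: [179.9, 0.1, 142.2]
force: [0.3, -0.4, 0.2]
grip_width: 0.055
now [0.4796 0.1434 0.0729] [1.7987e+02 7.0000e-02 1.4224e+02] t 23.4 w 0.055
 tx 0.0005 ty -0.0011 tz 0.0704 twist -0.001  dist 0.001
```

View pics/s10.png

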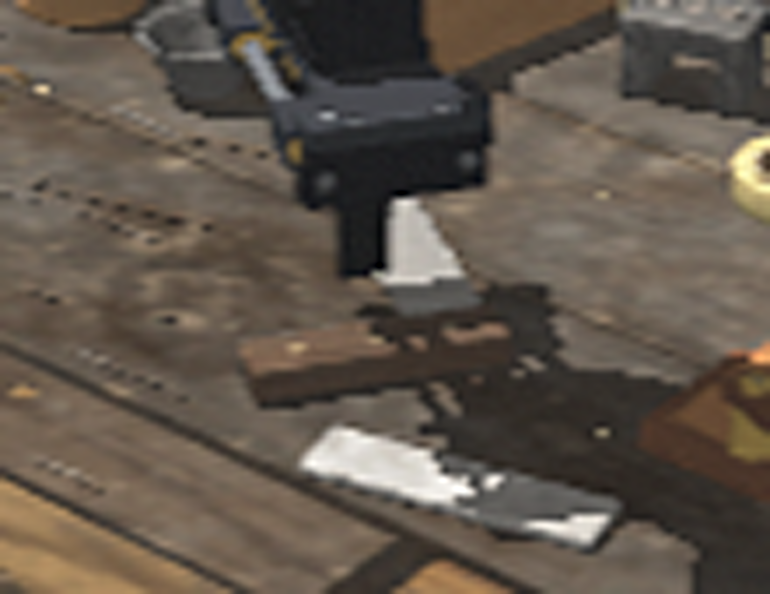

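Run:
```python
from h import *
for u,v in((697,458),(706,520),(800,430)): print(onz("top",*crop(u,v,6.4,140,165),.006))
```

```text
[0.43558004 0.11547394 0.006     ]
[0.40418412 0.11177743 0.006     ]
[0.44820289 0.06240918 0.006     ]
```

```bash
python3 -m handwheel '[[0.046,0.0005,-0.001,0.02,0],[0.046,0.0005,-0.001,0.04,0],[0.046,0.0005,-0.001,0.055,0],[0.046,0.0005,-0.001,0.065,0],[0.046,0.0005,-0.001,0.0705,0],[0.046,0.0005,-0.001,0.0705,0],[0.046,0.0005,-0.001,0.0705,0]]'
python3 - <<'E'
from h import *
print(get_obs()["force"]);go([(.4785,.1428,.0025,142.3)])
E
```

```text
time_s: 24.1
tool_pos: [0.478, 0.1435, 0.0017]
tool_rot: [179.9, 0.0, 142.3]
force: [0.3, 0.0, 0.5]
grip_width: 0.0462
[0.30882529 0.02162154 0.45723478]
now [0.478  0.1435 0.0017] [1.7994e+02 3.0000e-02 1.4231e+02] t 24.1 w 0.0462
 tx -0.0008 ty -0.0002 tz -0.0008 twist 0.000  dist 0.001
```

```bash
python3 -m handwheel '[[0.036,0,0,-0.001,0],[0.028,0,0,-0.001,0],[0.02,0,0,-0.001,0],[0.02,0,0,-0.001,0],[0.02,0,0,-0.001,0],[0.02,0,0,-0.001,0]]' 45
python3 - <<'E'
from h import *
o=get_obs();print(o["force"],o["wrist_torque"]);go([])
E
python3 -m handwheel '[[0.02,0,0,-0.005,0],[0.02,0,0,-0.02,0],[0.02,0,0,-0.05,0],[0.02,0,0,-0.08,0],[0.02,0,0,-0.08,0],[0.02,0,0,-0.08,0],[0.02,0,0,-0.08,0]]'
python3 - <<'E'
from h import *
import cell
o=get_obs();print(o["force"],o["wrist_torque"]);go([])
s=cell.read_camera("top");cv2.imwrite("pics/t11.png",s);cv2.imwrite("pics/t11c.png",cv2.resize(s[150:250,180:290],None,fx=7,fy=6,interpolation=cv2.INTER_CUBIC))
s=cell.read_camera("scene");cv2.imwrite("pics/s11.png",s);cv2.imwrite("pics/s11c.png",cv2.resize(s[135:255,190:300],None,fx=7,fy=5,interpolation=cv2.INTER_CUBIC))
E
```

```text
time_s: 24.7
tool_pos: [0.4773, 0.1432, 0.0023]
tool_rot: [-180.0, -0.0, 142.3]
force: [-1.8, -1.2, 4.5]
grip_width: 0.0297
[-1.79629987 -1.19918937  4.47509744] [-0.29746433  0.41805405  0.00629009]
now [0.4773 0.1432 0.0023] [-1.7999e+02 -1.0000e-02  1.4231e+02] t 24.7 w 0.0297
time_s: 25.4
tool_pos: [0.4761, 0.143, 0.0806]
tool_rot: [-179.9, -0.1, 142.3]
force: [-0.1, -0.8, -2.8]
grip_width: 0.0298
[-0.05189406 -0.80209329 -2.84571152] [-0.01953301  0.06582397 -0.05348155]
now [0.4761 0.143  0.0806] [-1.7988e+02 -7.0000e-02  1.4232e+02] t 25.4 w 0.0298
```

View pics/t11c.png

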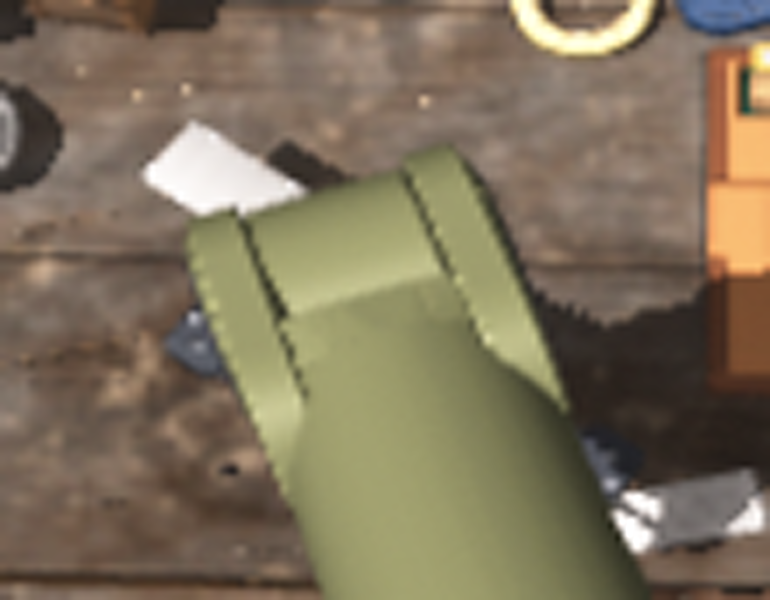

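View pics/s11c.png

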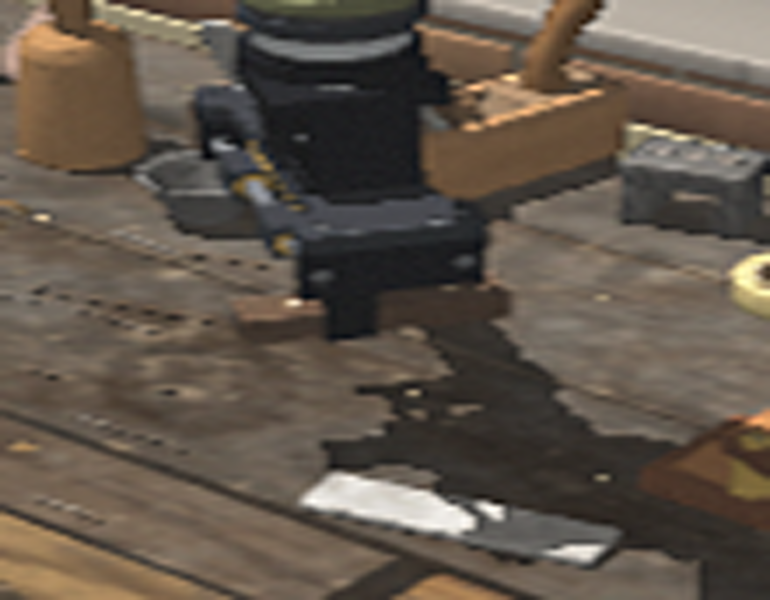

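Run:
```python
from h import *
s=cv2.imread("pics/t11.png");cv2.imwrite("pics/t11d.png",cv2.resize(s[165:190,198:228],None,fx=25,fy=23,interpolation=cv2.INTER_CUBIC))
o=get_obs()["tool_pos"][:2]; a=np.radians(52.3); sx=np.array([np.cos(a),np.sin(a)]); sy=np.array([-sx[1],sx[0]])
for u,v in((195,122),(143,172),(300,190),(205,215)):
    for z in(.086,.076):
        p=onz("top",(u+.5)/7-.5+180,(v+.5)/6-.5+150,z)[:2]-o; print(u,v,z,p@sx,p@sy)
```

```text
195 122 0.086 0.17729836905607527 -0.07201025132146721
195 122 0.076 0.17991333223903527 -0.07343824687939378
143 172 0.086 0.17968812255780972 -0.036664494946484896
143 172 0.076 0.18232440212950432 -0.037777209500549205
300 190 0.086 0.11658834566527648 -0.07044870466280592
300 190 0.076 0.11866178083802527 -0.07186277136339246
205 215 0.086 0.14298569048713555 -0.03467269254960821
205 215 0.076 0.14529458762840014 -0.03576764040340663
```

View pics/t11d.png

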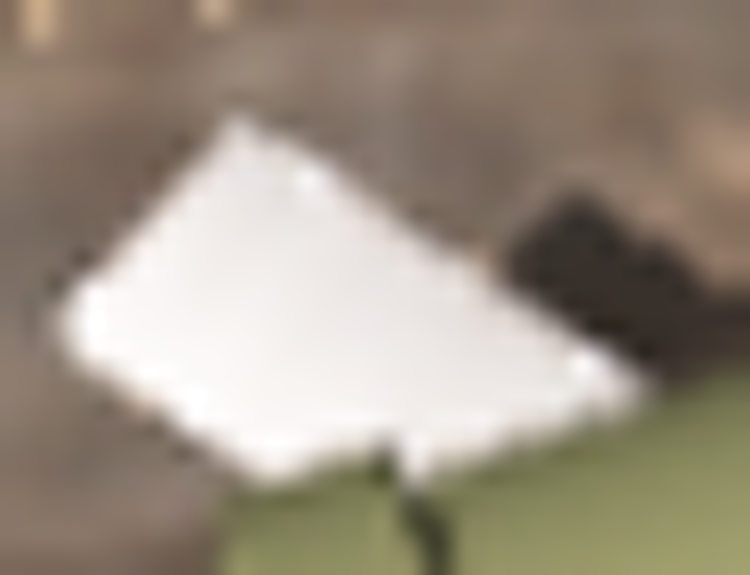

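Run:
```python
from edges import *
yaw=np.radians(-3.1); ex=np.array([np.cos(yaw),np.sin(yaw)]); ey=np.array([-ex[1],ex[0]])
g=ratio(cv2.imread("pics/t2.png"))
cu=lambda u:int(round(u/8+270)); cv=lambda v:int(round(v/8+150))
P=edge(g,range(cu(172),cu(208)),cv(210),cv(160),0,.004); print("st_far X",(P@ex).round(4))
for r0,r1 in((195,238),(250,340),(352,440)):
    P=edge(g,range(cv(r0),cv(r1)),cu(200),cu(140),1,.016); print("st_left",r0,(P@ey).mean().round(4), "z5",(edge(g,range(cv(r0),cv(r1)),cu(200),cu(140),1,.005)@ey).mean().round(4))
P=edge(g,range(cv(195),cv(222)),cu(190),cu(260),1,.004); print("st_right upper Y",(P@ey).round(4))
P=edge(g,range(cv(235),cv(350)),cu(190),cu(270),1,.004); print("st_right Y",(P@ey).round(4))
p=onz("top",*crop(653,420,8,270,150),.005)[:2];print("blade end",p@ey)
```

```text
st_far X [0.6438 0.6438 0.6439 0.6439]
st_left 195 0.0025 z5 0.0014
st_left 250 0.003 z5 0.0019
st_left 352 0.0013 z5 0.0001
st_right upper Y [-0.0182 -0.0181 -0.0183 -0.0183]
st_right Y [-0.0302 -0.0307 -0.0305 -0.0306 -0.0304 -0.0304 -0.0304 -0.0299 -0.0301
 -0.0301 -0.0299 -0.0301 -0.0301 -0.0299 -0.0304]
blade end -0.20088536955390865
```

```bash
python3 - <<'E'
from h import *
go([(.5989,-.0467,.15,-3.1)])
E
python3 -m handwheel '[[0.02,0,0,-0.02,0],[0.02,0,0,-0.05,0.1],[0.02,0,0,-0.07,0.25],[0.02,0,0,-0.07,0.39],[0.02,0,0,-0.07,0.53],[0.02,0,0,-0.07,0.67],[0.02,0,0,-0.07,0.81],[0.02,0,0,-0.07,0.95],[0.02,0,0,-0.07,1.09],[0.02,0,0,-0.07,1.23],[0.02,0,0,-0.07,1.37],[0.02,0,0,-0.07,1.51],[0.02,0,0,-0.07,1.65],[0.02,0,0,-0.07,1.79],[0.02,0,0,-0.07,1.93],[0.02,0,0,-0.07,2.07],[0.02,0,0,-0.07,2.21],[0.02,0,0,-0.07,2.35],[0.02,0,0,-0.07,2.48],[0.02,0,0,-0.07,2.538]]'
python3 - <<'E'
from h import *
o=get_obs();print(o["force"],o["wrist_torque"]);go([(.5989,-.0467,.15,-3.1),(.5989,-.0467,.05,-3.1)])
E
```

```text
now [0.4762 0.1429 0.0805] [-1.7985e+02 -7.0000e-02  1.4231e+02] t 25.5 w 0.0294
 tx -0.2130 ty -0.0750 tz -0.0695 twist 2.538  dist 0.226
time_s: 27.5
tool_pos: [0.4768, 0.143, 0.1508]
tool_rot: [179.9, 0.1, -3.3]
force: [0.1, -0.8, -2.7]
grip_width: 0.0297
[ 0.06238365 -0.79748218 -2.71466199] [-0.03483932  0.08308226 -0.04858743]
now [0.4768 0.143  0.1508] [ 1.7994e+02  9.0000e-02 -3.3400e+00] t 27.5 w 0.0297
 tx 0.1329 ty 0.1823 tz 0.0008 twist -0.004  dist 0.226
 tx 0.1329 ty 0.1823 tz 0.1008 twist -0.004  dist 0.226
```

```bash
python3 -m handwheel '[[0.02,0.02,0.03,0,0],[0.02,0.045,0.065,0,0],[0.02,0.07,0.1,0,0],[0.02,0.1,0.135,0,0],[0.02,0.12,0.165,0.01,0],[0.02,0.133,0.182,0.03,0],[0.02,0.133,0.182,0.06,-0.004],[0.02,0.133,0.182,0.085,-0.004],[0.02,0.133,0.182,0.1,-0.004],[0.02,0.133,0.182,0.1,-0.004],[0.02,0.133,0.182,0.1,-0.004],[0.02,0.133,0.182,0.1,-0.004]]'
python3 - <<'E'
from h import *
import cell
o=get_obs();print(o["force"],o["wrist_torque"]);go([(.5989,-.0467,.05,-3.1)])
s=cell.read_camera("top");cv2.imwrite("pics/t12.png",s);cv2.imwrite("pics/t12c.png",cv2.resize(s[150:225,270:365],None,fx=8,fy=8,interpolation=cv2.INTER_CUBIC))
s=cell.read_camera("scene");cv2.imwrite("pics/s12.png",s);cv2.imwrite("pics/s12c.png",cv2.resize(s[180:280,270:400],None,fx=6,fy=6,interpolation=cv2.INTER_CUBIC))
E
```

```text
time_s: 28.7
tool_pos: [0.6013, -0.0456, 0.0535]
tool_rot: [-180.0, -0.1, -2.9]
force: [1.5, -1.3, -2.0]
grip_width: 0.03
[ 1.530444   -1.27769188 -2.03910706] [ 0.05666539  0.11898074 -0.02989767]
now [ 0.6013 -0.0456  0.0535] [-1.7998e+02 -1.2000e-01 -2.8600e+00] t 28.7 w 0.03
 tx -0.0023 ty 0.0013 tz 0.0035 twist 0.004  dist 0.003
```

View pics/t12c.png

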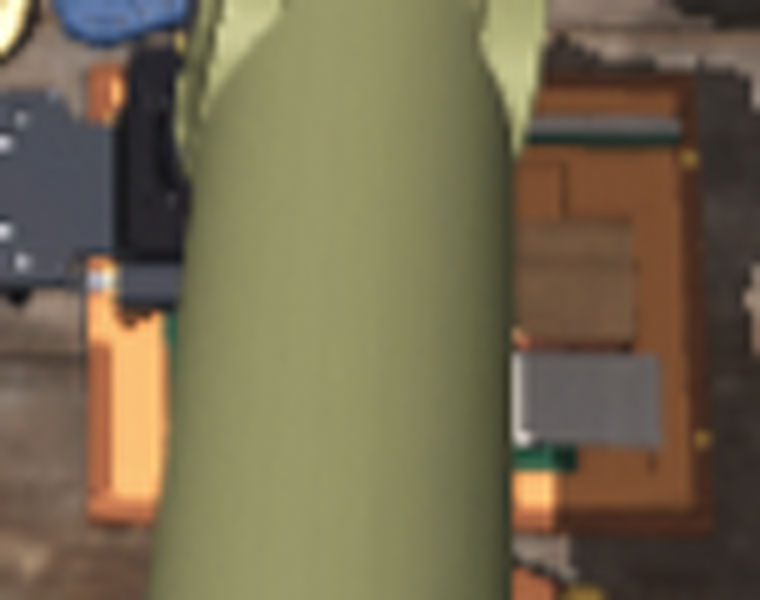

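View pics/s12c.png

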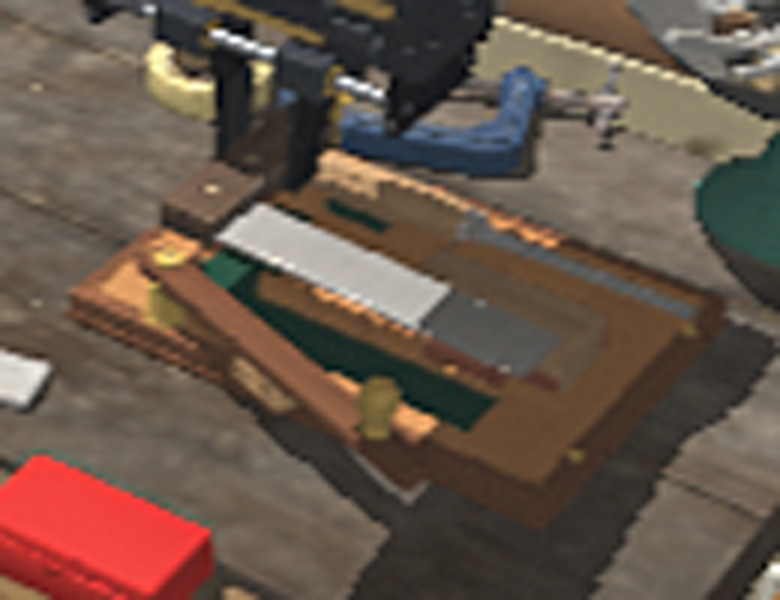

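Run:
```python
from h import *
yaw=np.radians(-3.1); ex=np.array([np.cos(yaw),np.sin(yaw)]); ey=np.array([-ex[1],ex[0]])
s=cv2.imread("pics/t12.png");cv2.imwrite("pics/t12d.png",cv2.resize(s[190:210,332:356],None,fx=28,fy=28,interpolation=cv2.INTER_CUBIC))
o=get_obs()["tool_pos"][:2]; print("tcp",o@ex,o@ey)
for u,v in((661,355),(661,447),(540,350),(540,444)):
    p=onz("top",*crop(u,v,8,270,150),.060)[:2]; print(p@ex,p@ey)
```

```text
tcp 0.6028501482915787 -0.012904398056512828
0.566296230754139 -0.19018414841917625
0.5289808316936194 -0.1888660260875949
0.5671827053696515 -0.14179861992115012
0.5290460126596104 -0.14079450074503808
```

View pics/t12d.png

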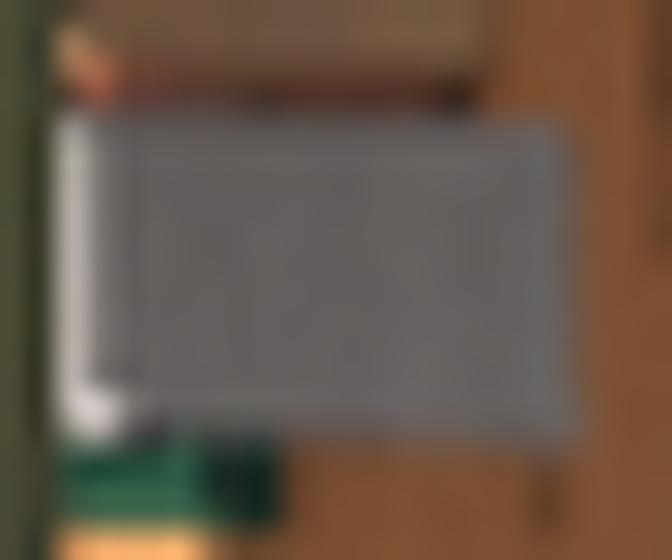

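```bash
python3 -m handwheel '[[0.02,0,0,0,0],[0.02,0,0,0,0]]'
python3 - <<'E'
from h import *
import cell
yaw=np.radians(-3.1); ex=np.array([np.cos(yaw),np.sin(yaw)]); ey=np.array([-ex[1],ex[0]])
o=get_obs();print(o["force"]);o=o["tool_pos"][:2]; print("tcp",o@ex,o@ey)
s=cell.read_camera("top");cv2.imwrite("pics/t13.png",s)
im=s.astype(int)
# vertical profile of blade columns: intensity & saturation
for c in (340,344,348): print(c,[(v,tuple(im[v,c])) for v in range(191,209)])
o=get_obs()["tool_pos"][:2]; print("tcp",o@ex,o@ey)
X=.602;Y=-.0142;w=X*ex+Y*ey; go([(w[0],w[1],.02,-3.1)])
E
```

```text
time_s: 29.0
tool_pos: [0.6006, -0.0455, 0.0527]
tool_rot: [-180.0, -0.1, -2.9]
force: [0.4, -0.2, -2.2]
grip_width: 0.0292
[ 0.44128093 -0.17853389 -2.19709409]
tcp 0.6022183400746907 -0.012954172584588568
340 [(191, (np.int64(59), np.int64(80), np.int64(106))), (192, (np.int64(49), np.int64(66), np.int64(93))), (193, (np.int64(35), np.int64(44), np.int64(70))), (194, (np.int64(71), np.int64(72), np.int64(83))), (195, (np.int64(91), np.int64(93), np.int64(97))), (196, (np.int64(93), np.int64(94), np.int64(97))), (197, (np.int64(93), np.int64(94), np.int64(98))), (198, (np.int64(92), np.int64(93), np.int64(98))), (199, (np.int64(92), np.int64(93), np.int64(97))), (200, (np.int64(92), np.int64(93), np.int64(99))), (201, (np.int64(93), np.int64(94), np.int64(100))), (202, (np.int64(92), np.int64(94), np.int64(99))), (203, (np.int64(92), np.int64(94), np.int64(98))), (204, (np.int64(94), np.int64(96), np.int64(100))), (205, (np.int64(73), np.int64(77), np.int64(76))), (206, (np.int64(44), np.int64(50), np.int64(39))), (207, (np.int64(33), np.int64(41), np.int64(24))), (208, (np.int64(40
[... 1384 characters left out ...]
99, (np.int64(93), np.int64(94), np.int64(99))), (200, (np.int64(93), np.int64(94), np.int64(99))), (201, (np.int64(93), np.int64(95), np.int64(100))), (202, (np.int64(95), np.int64(96), np.int64(101))), (203, (np.int64(95), np.int64(97), np.int64(101))), (204, (np.int64(95), np.int64(96), np.int64(101))), (205, (np.int64(88), np.int64(94), np.int64(105))), (206, (np.int64(64), np.int64(84), np.int64(117))), (207, (np.int64(49), np.int64(78), np.int64(123))), (208, (np.int64(48), np.int64(77), np.int64(122)))]
tcp 0.6020958907899719 -0.01299926201750032
now [ 0.6005 -0.0455  0.0525] [-1.7998e+02 -4.0000e-02 -2.8700e+00] t 29.05 w 0.0294
 tx -0.0001 ty 0.0012 tz 0.0325 twist 0.004  dist 0.001
```

```bash
python3 -m handwheel '[[0.02,0,0.001,0.01,0.004],[0.02,0,0.001,0.02,0.004],[0.02,0,0.001,0.027,0.004],[0.02,0,0.001,0.032,0.004],[0.02,0,0.001,0.035,0.004],[0.02,0,0.001,0.035,0.004]]'
python3 - <<'E'
from h import *
import cell
yaw=np.radians(-3.1); ex=np.array([np.cos(yaw),np.sin(yaw)]); ey=np.array([-ex[1],ex[0]])
o=get_obs();print(o["force"],o["wrist_torque"]);go([]);o=o["tool_pos"][:2]; print("tcp",o@ex,o@ey)
s=cell.read_camera("scene");cv2.imwrite("pics/s14.png",s);cv2.imwrite("pics/s14c.png",cv2.resize(s[190:270,280:390],None,fx=7,fy=7,interpolation=cv2.INTER_CUBIC))
E
```

```text
time_s: 29.65
tool_pos: [0.5999, -0.0467, 0.0165]
tool_rot: [180.0, 0.1, -3.1]
force: [-1.0, -0.7, -1.4]
grip_width: 0.0295
[-1.0267801  -0.69959632 -1.37874349] [0.01849776 0.09114457 0.01334642]
now [ 0.5999 -0.0467  0.0165] [ 1.7999e+02  5.0000e-02 -3.1100e+00] t 29.65 w 0.0295
tcp 0.601576797529435 -0.014159805511610725
```

View pics/s14c.png

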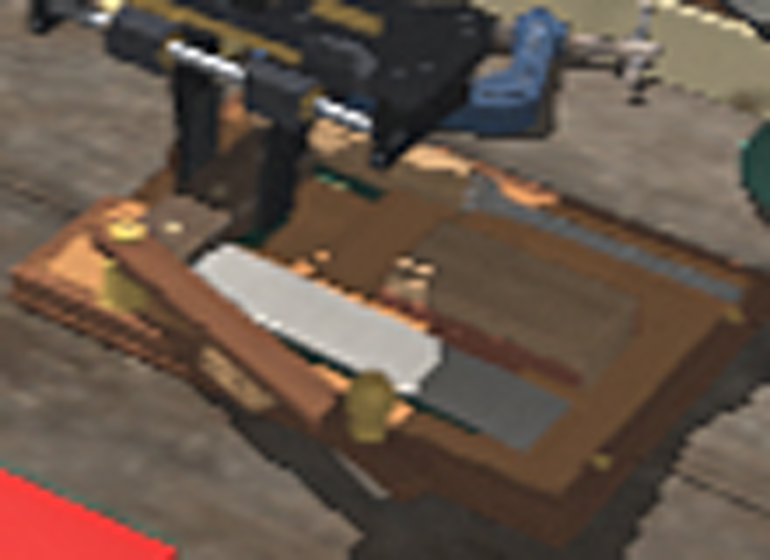

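```bash
python3 -m handwheel '[[0.02,0,0,0.002,0],[0.02,0,0,0.004,0],[0.02,0,0,0.006,0],[0.02,0,0,0.0075,0],[0.02,0,0,0.0075,0]]'
python3 - <<'E'
from h import *
o=get_obs();print(o["force"],o["wrist_torque"]);go([])
E
```

```text
time_s: 30.2
tool_pos: [0.6007, -0.0466, 0.0099]
tool_rot: [180.0, -0.0, -3.1]
force: [-0.4, 0.6, 0.5]
grip_width: 0.03
[-0.42402238  0.57458246  0.48104015] [-0.51460537  0.28695223 -0.03201432]
now [ 0.6007 -0.0466  0.0099] [ 1.7999e+02 -4.0000e-02 -3.0800e+00] t 30.2 w 0.03
```

Run:
```python
from h import *
import cell
s=cell.read_camera("scene");cv2.imwrite("pics/s15.png",s);cv2.imwrite("pics/s15c.png",cv2.resize(s[215:265,285:375],None,fx=8.8,fy=8.8,interpolation=cv2.INTER_CUBIC))
s=cell.read_camera("top");cv2.imwrite("pics/t15.png",s);cv2.imwrite("pics/t15c.png",cv2.resize(s[185:215,325:365],None,fx=18,fy=18,interpolation=cv2.INTER_CUBIC))
```

```text
(no output)
```

View pics/s15c.png

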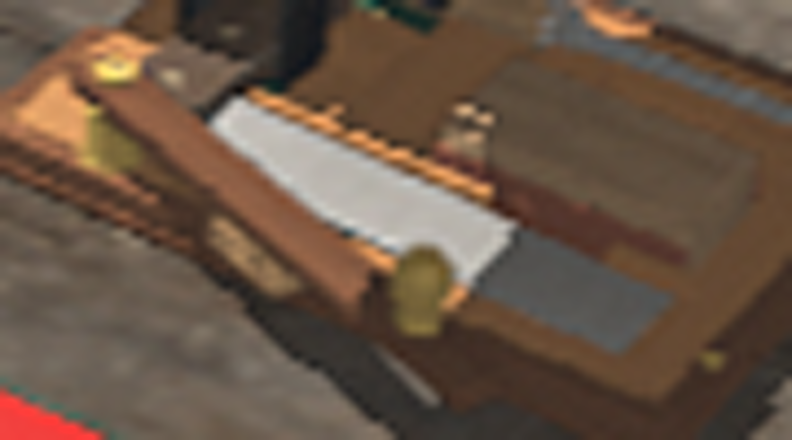

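View pics/t15c.png

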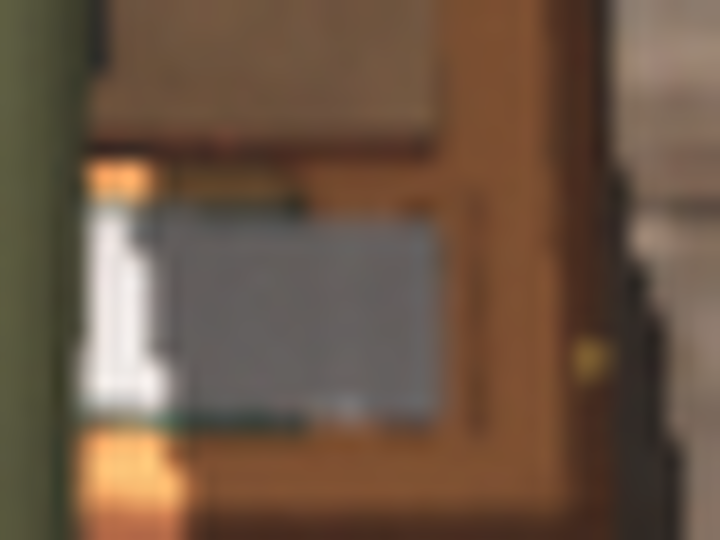

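```bash
python3 -m handwheel '[[0.02,0,0,0.001,0],[0.02,0,0,0.002,0],[0.02,0,0,0.002,0]]'
python3 - <<'E'
from h import *
o=get_obs();print(o["force"],o["wrist_torque"]);go([])
E
```

```text
time_s: 30.6
tool_pos: [0.6004, -0.0465, 0.0077]
tool_rot: [-180.0, -0.0, -3.1]
force: [0.1, 2.2, 2.9]
grip_width: 0.0294
[0.11133012 2.22449349 2.91383008] [-0.53637039  0.33455378 -0.11492914]
now [ 0.6004 -0.0465  0.0077] [-1.7999e+02 -2.0000e-02 -3.0900e+00] t 30.6 w 0.0294
```

```bash
python3 -m handwheel '[[0.02,0,0,0.0008,0],[0.02,0,0,0.0015,0],[0.02,0,0,0.0015,0]]'
python3 - <<'E'
from h import *
o=get_obs();print(o["force"],o["wrist_torque"]);go([])
E
```

```text
time_s: 30.9
tool_pos: [0.6005, -0.0465, 0.0069]
tool_rot: [-180.0, -0.0, -3.1]
force: [-1.9, 2.2, 7.3]
grip_width: 0.0298
[-1.91533703  2.24854173  7.29027367] [-0.40097383  0.70388759 -0.07621253]
now [ 0.6005 -0.0465  0.0069] [-1.7997e+02 -2.0000e-02 -3.1000e+00] t 30.9 w 0.0298
```

```bash
python3 -m handwheel '[[0.031,0,0,0,0],[0.034,0,0,0,0],[0.04,0,0,0,0],[0.044,0,0,0,0],[0.044,0,0,0,0],[0.044,0,0,-0.005,0],[0.044,0,0,-0.025,0],[0.044,0,0,-0.06,0],[0.044,0,0,-0.1,0],[0.044,0,0,-0.14,0],[0.044,0,-0.04,-0.15,-0.1],[0.044,0,-0.09,-0.15,-0.25],[0.044,0,-0.14,-0.15,-0.4],[0.044,0,-0.19,-0.15,-0.55],[0.044,0,-0.24,-0.15,-0.7],[0.044,0,-0.24,-0.15,-0.7]]'
python3 - <<'E'
from h import *
import cell
s=cell.read_camera("top");cv2.imwrite("pics/t16.png",s);cv2.imwrite("pics/t16c.png",cv2.resize(s[150:222,270:365],None,fx=8,fy=8,interpolation=cv2.INTER_CUBIC))
s=cell.read_camera("scene");cv2.imwrite("pics/s16.png",s);cv2.imwrite("pics/s16c.png",cv2.resize(s[190:275,280:395],None,fx=6.9,fy=6.9,interpolation=cv2.INTER_CUBIC))
go([])
E
```

```text
time_s: 32.5
tool_pos: [0.6113, 0.2045, 0.1559]
tool_rot: [-179.7, -0.2, 37.9]
force: [-0.6, 1.5, 0.1]
grip_width: 0.044
now [0.6128 0.1948 0.156 ] [1.800e+02 2.000e-02 3.716e+01] t 32.6 w 0.0439
```

View pics/t16c.png

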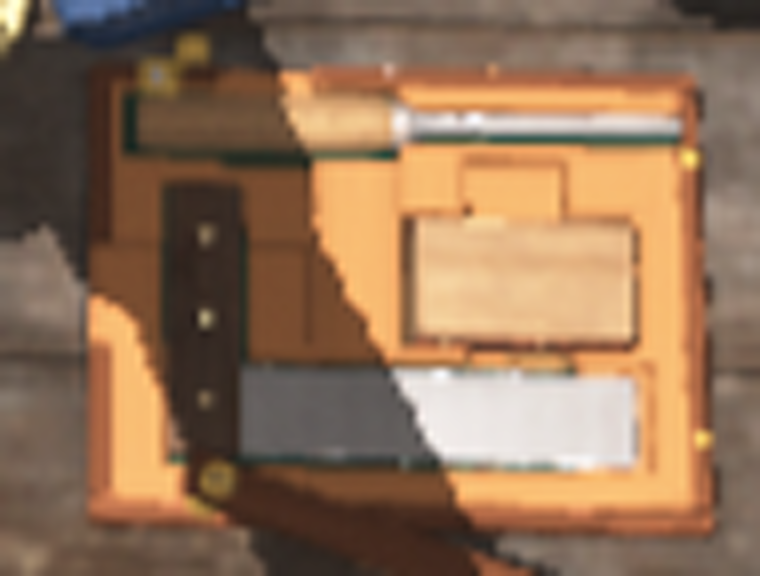

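View pics/s16c.png

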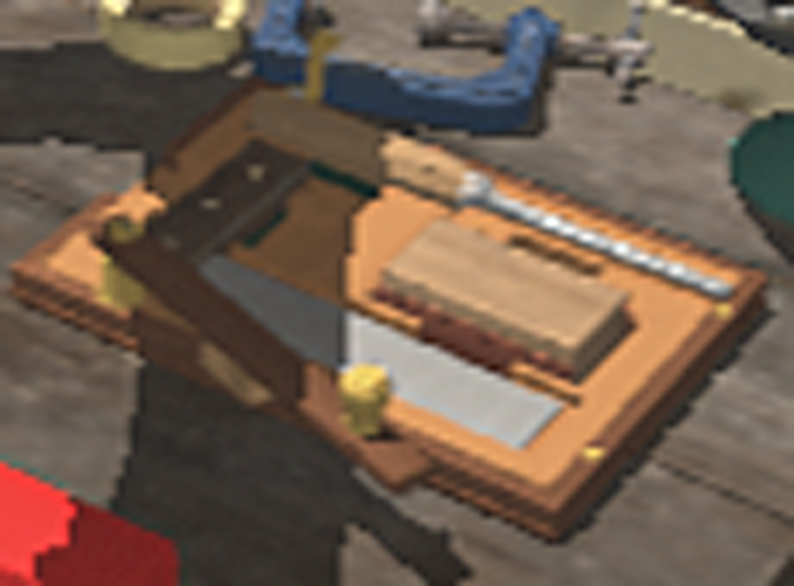

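Run:
```python
from h import *
yaw=np.radians(-3.1); ex=np.array([np.cos(yaw),np.sin(yaw)]); ey=np.array([-ex[1],ex[0]])
L=dict(pinA=((725,311),(689,158)),pinB=((593,453),(702,438)),rivet1=((258,172),(206,235)),rivet2=((210,203),(206,317)),bladeN=((520,447),(636,466)),bladeF=((563,408),(636,376)),
 blk_fr=((630,293),(634,222)),blk_nr=((575,357),(634,342)),blk_fl=((438,220),(413,222)),blk_nl=((388,272),(411,338)),tip=((728,291),(683,127)))
for k,(s,t) in L.items():
    p,e=two(crop(*s,6.9,280,190),crop(*t,8,270,150)); print(k,"local",(p[:2]@ex).round(4),(p[:2]@ey).round(4),"z",p[2].round(4),"gap",e.round(4))
```

```text
pinA local 0.6621 -0.219 z 0.0131 gap 0.0027
pinB local 0.5416 -0.2192 z 0.0141 gap 0.0016
rivet1 local 0.623 -0.0144 z 0.0173 gap 0.0034
rivet2 local 0.5867 -0.0133 z 0.0199 gap 0.0015
bladeN local 0.5303 -0.1929 z 0.0108 gap 0.0031
bladeF local 0.5681 -0.194 z 0.0078 gap 0.0008
blk_fr local 0.6294 -0.1902 z 0.0281 gap 0.0012
blk_nr local 0.5797 -0.1901 z 0.0244 gap 0.0027
blk_fl local 0.6287 -0.0999 z 0.0254 gap 0.0038
blk_nl local 0.581 -0.1002 z 0.0246 gap 0.0083
tip local 0.6745 -0.2155 z 0.0151 gap 0.0006
```

All three tools lie home. The stock's rivets are at z about 18–20 mm, and the blade end, block and gouge tip are level and inside their cut-outs. Now for the keeper.

```bash
python3 - <<'E'
from h import *
go([(.4544,-.1808,.13,67.5)])
E
python3 -m handwheel '[[0.044,0,0,0,0]]'
python3 - <<'E'
from h import *
go([(.4544,-.1808,.13,67.5)])
E
```

```text
now [0.6128 0.1948 0.156 ] [1.800e+02 2.000e-02 3.716e+01] t 32.6 w 0.0439
 tx -0.3532 ty 0.2036 tz 0.0260 twist -0.529  dist 0.408
time_s: 32.7
tool_pos: [0.6136, 0.191, 0.1563]
tool_rot: [179.9, 0.0, 36.8]
force: [-0.1, -0.6, 0.1]
grip_width: 0.0439
now [0.6136 0.191  0.1563] [1.7993e+02 3.0000e-02 3.6840e+01] t 32.7 w 0.0439
 tx -0.3503 ty 0.2020 tz 0.0263 twist -0.535  dist 0.404
```

```bash
python3 -m handwheel '[[0.044,-0.03,0.02,0,-0.04],[0.044,-0.07,0.04,0,-0.1],[0.044,-0.11,0.063,0,-0.16],[0.044,-0.15,0.086,0,-0.22],[0.044,-0.19,0.109,0,-0.28],[0.044,-0.23,0.132,0,-0.34],[0.044,-0.27,0.155,0.01,-0.4],[0.044,-0.31,0.178,0.02,-0.46],[0.044,-0.335,0.193,0.026,-0.5],[0.044,-0.35,0.202,0.026,-0.535],[0.044,-0.35,0.202,0.026,-0.535],[0.044,-0.35,0.202,0.026,-0.535],[0.044,-0.35,0.202,0.026,-0.535]]'
python3 - <<'E'
from h import *
import cell
s=cell.read_camera("scene");cv2.imwrite("pics/s17c.png",cv2.resize(s[170:275,270:400],None,fx=6,fy=5.6,interpolation=cv2.INTER_CUBIC))
go([(.4544,-.1808,.054,67.5)])
E
```

```text
time_s: 34.0
tool_pos: [0.4557, -0.1782, 0.1302]
tool_rot: [180.0, -0.0, 67.7]
force: [-0.4, -0.2, -0.5]
grip_width: 0.044
now [ 0.4558 -0.178   0.1302] [ 1.7998e+02 -3.0000e-02  6.7710e+01] t 34.05 w 0.044
 tx -0.0031 ty -0.0002 tz 0.0762 twist 0.004  dist 0.003
```

View pics/s17c.png

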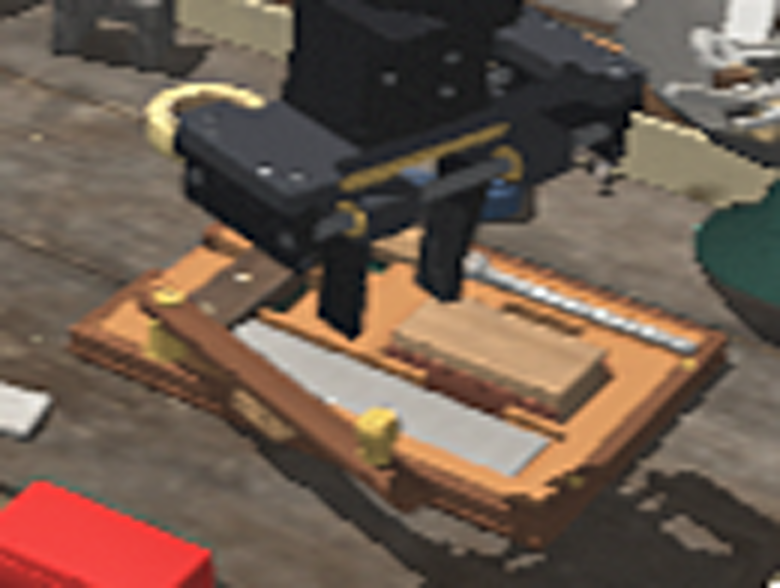

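```bash
python3 -m handwheel '[[0.044,-0.003,0,0.03,0],[0.044,-0.003,0,0.055,0],[0.044,-0.003,0,0.07,0],[0.044,-0.003,0,0.076,0],[0.044,-0.003,0,0.076,0],[0.03,-0.003,0,0.076,0],[0.02,-0.003,0,0.076,0],[0.012,-0.003,0,0.076,0],[0.012,-0.003,0,0.076,0],[0.012,-0.003,0,0.076,0]]' 5
python3 - <<'E'
from h import *
o=get_obs();print(o["force"],o["wrist_torque"])
pv=np.array([.512,-.0405]); p=o["tool_pos"][:2]; d=p-pv; r=np.linalg.norm(d); a0=np.degrees(np.arctan2(d[1],d[0])); print("r",r,"a0",a0)
L=[]
for a in (-105,-99,-93,-87,-81,-75,-69,-63,-57,-51,-45,-39,-33,-27,-21,-15,-9,-5,-3,-1):
    t=np.radians(a); L.append((*(pv+r*np.array([np.cos(t),np.sin(t)])),o["tool_pos"][2],o["tool_rot"][2]+a-a0))
go(L)
E
```

```text
time_s: 35.05
tool_pos: [0.4545, -0.1818, 0.0545]
tool_rot: [180.0, -0.0, 67.7]
force: [0.2, 0.3, 1.8]
grip_width: 0.0182
[0.17973566 0.32363351 1.84499665] [-0.02408359  0.12387897  0.04302101]
r 0.1525245170190832 a0 -112.13550918221809
now [ 0.4545 -0.1818  0.0545] [ 1.7995e+02 -3.0000e-02  6.7650e+01] t 35.05 w 0.0182
 tx 0.0013 ty 0.0189 tz -0.0000 twist -0.125  dist 0.019
 tx 0.0041 ty 0.0346 tz -0.0000 twist -0.229  dist 0.035
 tx 0.0086 ty 0.0500 tz -0.0000 twist -0.334  dist 0.051
 tx 0.0147 ty 0.0647 tz -0.0000 twist -0.439  dist 0.066
 tx 0.0223 ty 0.0788 tz -0.0000 twist -0.543  dist 0.082
 tx 0.0313 ty 0.0920 tz -0.0000 twist -0.648  dist 0.097
 tx 0.0416 ty 0.1041 tz -0.0000 twist -0.753  dist 0.112
 tx 0.0532 ty 0.1152 tz -0.0000 twist -0.858  dist 0.127
 tx 0.0658 ty 0.1249 tz -0.0000 twist -0.962  dist 0.141
 tx 0.0794 ty 0.1333 tz -0.0000 twist -1.067  dist 0.155
 tx 0.0938 ty 0.1402 tz -0.0000 twist -1.172  dist 0.169
 tx 0.1088 ty 0.1456 tz -0.0000 twist -1.276  dist 0.182
 tx 0.1243 ty 0.1493 tz -0.0000 twist -1.381  dist 0.194
 tx 0.1402 ty 0.1515 tz -0.0000 twist -1.486  dist 0.206
 tx 0.1561 ty 0.1519 tz -0.0000 twist -1.591  dist 0.218
 tx 0.1720 ty 0.1507 tz -0.0000 twist -1.695  dist 0.229
 tx 0.1877 ty 0.1478 tz -0.0000 twist -1.800  dist 0.239
 tx 0.1980 ty 0.1450 tz -0.0000 twist -1.870  dist 0.245
 tx 0.2031 ty 0.1433 tz -0.0000 twist -1.905  dist 0.249
 tx 0.2080 ty 0.1415 tz -0.0000 twist -1.940  dist 0.252
```

```bash
python3 -m handwheel '[[0.012,0.0003,0.008,0,-0.05],[0.012,0.001,0.019,0,-0.125],[0.012,0.004,0.035,0,-0.229],[0.012,0.0085,0.05,0,-0.334],[0.012,0.0145,0.065,0,-0.439],[0.012,0.022,0.079,0,-0.543],[0.012,0.031,0.092,0,-0.648],[0.012,0.0415,0.104,0,-0.753],[0.012,0.053,0.115,0,-0.858],[0.012,0.066,0.125,0,-0.962],[0.012,0.0795,0.1335,0,-1.067],[0.012,0.094,0.14,0,-1.172],[0.012,0.109,0.1455,0,-1.276],[0.012,0.1245,0.1495,0,-1.381],[0.012,0.1245,0.1495,0,-1.381],[0.012,0.1245,0.1495,0,-1.381]]'
python3 - <<'E'
from h import *
o=get_obs();print(o["force"],o["wrist_torque"])
pv=np.array([.512,-.0405]); p=o["tool_pos"][:2]; d=p-pv; r=np.linalg.norm(d); a0=np.degrees(np.arctan2(d[1],d[0])); print("r",r,"a0",a0)
L=[]
for a in (-27,-21,-15,-11,-9,-7,-5,-4,-3,-2,-1,0):
    t=np.radians(a); L.append((*(pv+r*np.array([np.cos(t),np.sin(t)])),o["tool_pos"][2],o["tool_rot"][2]+a-a0))
go(L)
E
```

```text
time_s: 36.65
tool_pos: [0.6395, -0.123, 0.0544]
tool_rot: [180.0, -0.1, 146.7]
force: [-1.7, 1.9, 4.9]
grip_width: 0.0182
[-1.65612571  1.86872989  4.94906101] [ 0.45363583  0.58218072 -0.03588441]
r 0.15186247556497234 a0 -32.89222102660566
now [ 0.6395 -0.123   0.0544] [ 1.7998e+02 -5.0000e-02  1.4668e+02] t 36.65 w 0.0182
 tx 0.0009 ty 0.0156 tz -0.0000 twist -0.103  dist 0.016
 tx 0.0035 ty 0.0313 tz -0.0000 twist -0.208  dist 0.031
 tx 0.0077 ty 0.0466 tz -0.0000 twist -0.312  dist 0.047
 tx 0.0114 ty 0.0565 tz -0.0000 twist -0.382  dist 0.058
 tx 0.0135 ty 0.0614 tz -0.0000 twist -0.417  dist 0.063
 tx 0.0157 ty 0.0662 tz -0.0000 twist -0.452  dist 0.068
 tx 0.0182 ty 0.0709 tz -0.0000 twist -0.487  dist 0.073
 tx 0.0195 ty 0.0732 tz -0.0000 twist -0.504  dist 0.076
 tx 0.0208 ty 0.0755 tz -0.0000 twist -0.522  dist 0.078
 tx 0.0221 ty 0.0778 tz -0.0000 twist -0.539  dist 0.081
 tx 0.0235 ty 0.0801 tz -0.0000 twist -0.557  dist 0.083
 tx 0.0250 ty 0.0823 tz -0.0000 twist -0.574  dist 0.086
```

```bash
python3 -m handwheel '[[0.012,0.001,0.0155,0,-0.103],[0.012,0.0035,0.0313,0,-0.208],[0.012,0.0075,0.0465,0,-0.312],[0.012,0.0115,0.0565,0,-0.382],[0.012,0.0135,0.0615,0,-0.417],[0.012,0.016,0.066,0,-0.452],[0.012,0.016,0.066,0,-0.452],[0.012,0.016,0.066,0,-0.452]]'
python3 - <<'E'
from h import *
import cell
o=get_obs();print(o["force"],o["wrist_torque"]);go([])
s=cell.read_camera("scene");cv2.imwrite("pics/s18c.png",cv2.resize(s[170:275,270:400],None,fx=6,fy=5.6,interpolation=cv2.INTER_CUBIC))
E
```

```text
time_s: 37.45
tool_pos: [0.6618, -0.0602, 0.0542]
tool_rot: [-180.0, -0.1, 172.5]
force: [-4.1, 1.6, 4.5]
grip_width: 0.0185
[-4.05900375  1.59374814  4.51153921] [0.25422497 0.91086398 0.02885289]
now [ 0.6618 -0.0602  0.0542] [-1.8000e+02 -6.0000e-02  1.7252e+02] t 37.45 w 0.0185
```

View pics/s18c.png

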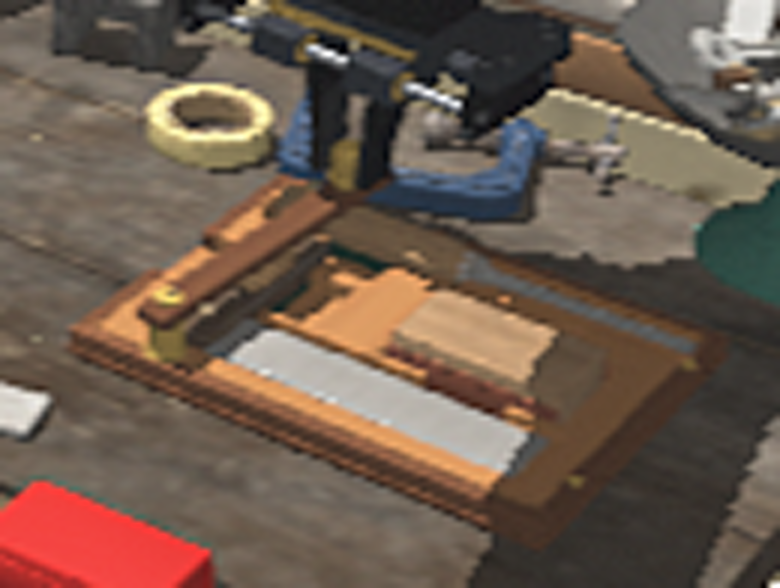

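```bash
python3 -m handwheel '[[0.012,0,0.003,0,-0.02],[0.012,0,0.006,0,-0.04],[0.012,0,0.008,0,-0.055],[0.012,0.0005,0.01,0,-0.07],[0.012,0.0005,0.01,0,-0.07]]'
python3 - <<'E'
from h import *
o=get_obs();print(o["force"],o["wrist_torque"]);go([])
E
```

```text
time_s: 38.0
tool_pos: [0.6626, -0.0507, 0.0542]
tool_rot: [-180.0, -0.1, 176.5]
force: [-4.2, 0.6, 5.8]
grip_width: 0.0183
[-4.23999788  0.64530515  5.79711469] [0.13509245 0.93028453 0.01077769]
now [ 0.6626 -0.0507  0.0542] [-1.7997e+02 -6.0000e-02  1.7652e+02] t 38.0 w 0.0183
```

```bash
python3 -m handwheel '[[0.012,0,0.001,0,-0.005],[0.012,0,0.002,0,-0.01],[0.012,0,0.002,0,-0.01]]'
python3 - <<'E'
from h import *
o=get_obs();print(o["force"]);go([])
E
python3 -m handwheel '[[0.012,0,0.001,0,0],[0.012,0,0.002,0,0],[0.012,0,0.002,0,0]]'
python3 - <<'E'
from h import *
o=get_obs();print(o["force"]);go([])
E
```

```text
time_s: 38.3
tool_pos: [0.6625, -0.0505, 0.0542]
tool_rot: [-179.9, -0.1, 177.0]
force: [-4.3, -2.0, 4.9]
grip_width: 0.0182
[-4.3385872  -2.00639986  4.90239154]
now [ 0.6625 -0.0505  0.0542] [-1.7986e+02 -6.0000e-02  1.7702e+02] t 38.3 w 0.0182
time_s: 38.6
tool_pos: [0.6626, -0.0504, 0.0542]
tool_rot: [-179.7, -0.1, 176.9]
force: [-4.8, -3.5, 5.2]
grip_width: 0.0182
[-4.83126473 -3.46785896  5.18449257]
now [ 0.6626 -0.0504  0.0542] [-1.7974e+02 -5.0000e-02  1.7694e+02] t 38.6 w 0.0182
```

```bash
python3 -m handwheel '[[0.012,0,0.0015,0,0],[0.012,0,0.003,0,0],[0.012,0,0.003,0,0]]' 15
python3 - <<'E'
from h import *
import cell
o=get_obs();print(o["force"]);go([])
s=cell.read_camera("scene");cv2.imwrite("pics/s19c.png",cv2.resize(s[185:245,290:350],None,fx=12,fy=10,interpolation=cv2.INTER_CUBIC))
E
```

```text
time_s: 38.9
tool_pos: [0.6625, -0.0504, 0.0542]
tool_rot: [-179.6, -0.1, 176.9]
force: [-4.4, -8.6, 4.9]
grip_width: 0.0179
[-4.42208482 -8.62359233  4.94238797]
now [ 0.6625 -0.0504  0.0542] [-1.7955e+02 -5.0000e-02  1.7685e+02] t 38.9 w 0.0179
```

View pics/s19c.png

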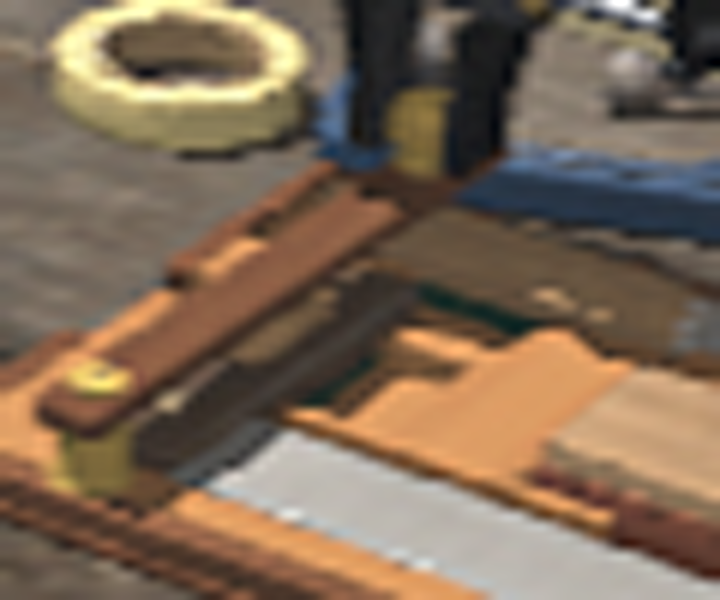

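```bash
python3 -m handwheel '[[0.012,0,-0.003,0,0],[0.03,0,-0.004,0,0],[0.04,0,-0.005,0,0],[0.044,0,-0.006,0,0],[0.044,0,-0.006,0,0],[0.044,0,-0.006,-0.01,0],[0.044,0,-0.006,-0.03,0],[0.044,0,-0.006,-0.06,0],[0.044,0,-0.006,-0.1,0],[0.044,0,-0.006,-0.12,0],[0.044,-0.02,-0.04,-0.12,0],[0.044,-0.02,-0.09,-0.12,0],[0.044,-0.02,-0.14,-0.12,0],[0.044,-0.02,-0.19,-0.12,0]]'
python3 - <<'E'
from h import *
go([])
E
```

```text
time_s: 40.35
tool_pos: [0.6749, -0.2345, 0.1751]
tool_rot: [-180.0, 0.1, 177.3]
force: [1.5, 0.5, 0.7]
grip_width: 0.0441
now [ 0.6749 -0.2345  0.1751] [-1.7999e+02  8.0000e-02  1.7733e+02] t 40.35 w 0.0441
```

```bash
python3 -m handwheel '[[0.044,0.02,0.04,0,0],[0.044,0.04,0.09,0,0],[0.044,0.06,0.14,0,0],[0.044,0.06,0.19,0,0],[0.044,0.06,0.24,0,0],[0.044,0.06,0.29,0,0],[0.044,0.06,0.34,0,0],[0.044,0.06,0.39,0,0],[0.044,0.06,0.44,0,0],[0.044,0.06,0.49,0,0],[0.044,0.06,0.52,0,0],[0.044,0.06,0.52,0,0],[0.044,0.06,0.52,0,0]]'
python3 - <<'E'
from h import *
import cell
s=cell.read_camera("top");cv2.imwrite("pics/t20.png",s);cv2.imwrite("pics/t20c.png",cv2.resize(s[150:222,270:365],None,fx=8,fy=8,interpolation=cv2.INTER_CUBIC))
cv2.imwrite("pics/t20f.png",cv2.resize(s,(800,600)))
s=cell.read_camera("scene");cv2.imwrite("pics/s20.png",s);cv2.imwrite("pics/s20c.png",cv2.resize(s[190:275,280:395],None,fx=6.9,fy=6.9,interpolation=cv2.INTER_CUBIC))
go([])
E
```

```text
time_s: 41.65
tool_pos: [0.6391, 0.2905, 0.1743]
tool_rot: [-180.0, 0.0, 177.4]
force: [-0.4, -0.6, -0.5]
grip_width: 0.0442
now [0.6402 0.2871 0.1745] [-1.7993e+02  5.0000e-02  1.7715e+02] t 41.75 w 0.0438
```

View pics/t20c.png

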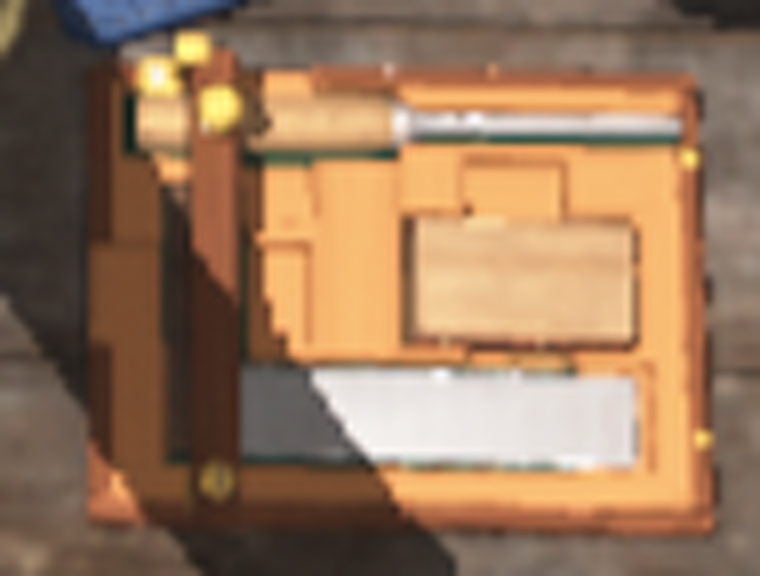

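View pics/s20c.png

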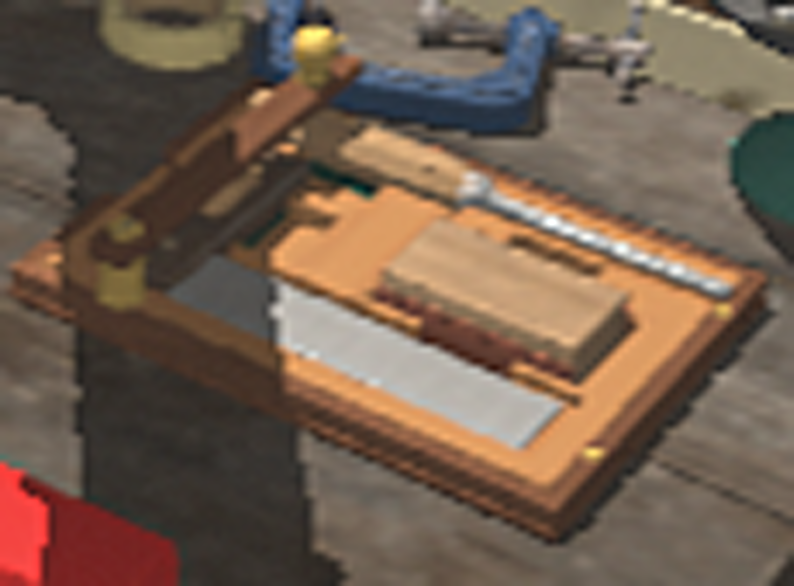

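View pics/t20f.png

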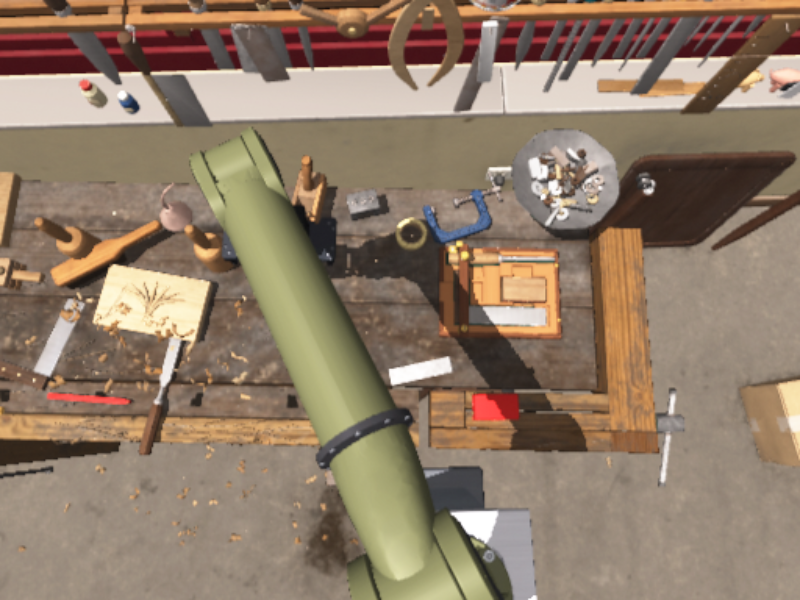

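Run:
```python
from h import *
k=onz("top",*crop(221,105,8,270,150),.072)[:2]; p=onz("top",*crop(216,480,8,270,150),.055)[:2]
d=k-p; print(k,p,np.linalg.norm(d),np.degrees(np.arctan2(d[1],d[0])))
k0=onz("top",*crop(562,502,8,275,150),.072)[:2];print(k0)
a=cv2.imread("pics/top0.png").astype(int);b=cv2.imread("pics/t20.png").astype(int)
cv2.imwrite("pics/t20k.png",cv2.resize(cv2.imread("pics/t20.png")[148:175,282:312],None,fx=22,fy=22,interpolation=cv2.INTER_CUBIC))
```

```text
[ 0.66085777 -0.04874353] [ 0.51089973 -0.04026359] 0.1501976185241937 -3.236557597169791
[ 0.49503086 -0.18876302]
```

View pics/t20k.png

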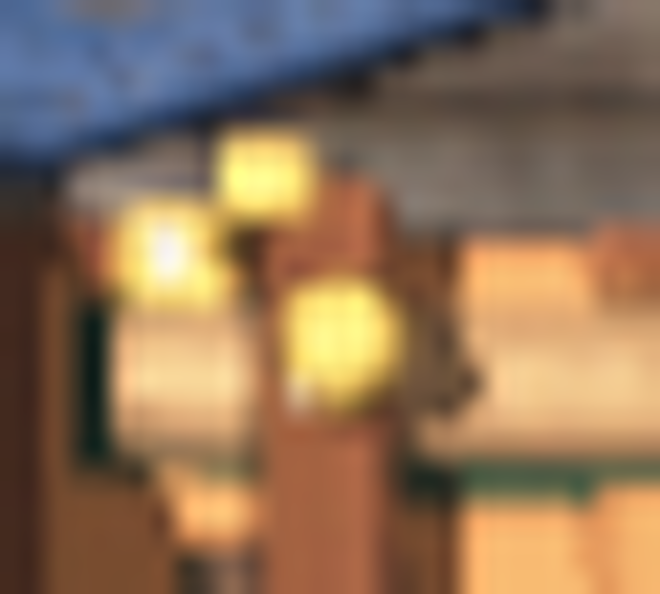

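The keeper's measured angle is -3.2° against the tray's -3.1°, with its end against the brass post. The tools haven't shifted and the bystanders are where they were, so I'm handing in.

```bash
python3 -m handwheel '[[0.044,0,0,0,0],[0.044,0,0,0,0]]'
python3 - <<'E'
from cell import *
print(sign_off())
E
```

```text
time_s: 41.95
tool_pos: [0.6401, 0.2872, 0.1745]
tool_rot: [-180.0, 0.0, 177.1]
force: [0.5, -0.1, -1.0]
grip_width: 0.0438
the job is handed in; nothing more can be done
None
```

The block, the gouge and the square all lie in their cut-outs, and the keeper bar is shut against its brass catch. I handed the job in at about 42 s; no verdict was given.

I first swung the keeper a little further open, because it overhung the square's bay. Then I laid in the block, the gouge and the square. Each was lowered until it touched the floor of its cut-out and then released. Last, I swung the keeper shut by its knob until it stopped moving, at 8.6 N.

**Last checks**
- **Tools:** the final pictures show all three lying parallel inside their cut-outs.
- **Keeper:** it measured -3.2° against about -3.1° for the tray, with its end at the post.
- **Bystanders:** the tape, clamp and strip look unmoved in the last overall view. The cup was hidden by the arm there, so I didn't see it at the end, but I felt no contact near it.

**What disagreed or looked less certain**
- Heights measured across the two views read several millimetres low, up to about 9 mm. For "right down" I relied on the contact heights at the fingers:

| Tool | Finger height at contact | Expected |
|---|---|---|
| Block | 10.0 mm | about 10 mm |
| Gouge | 7.2 mm | 6.8 mm |
| Square | 6.9 mm | 6.3 mm |

- The gouge lies about 2 mm toward its tip end within its play.
- The square's blade end touched its floor a few millimetres before the stock did.

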